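Load the exposure carriage, cover it and slide it in until the end switch just clicks

ROBOT

A 7-joint arm with a two-finger parallel gripper is mounted at the origin on the work surface. World frame = base frame: x ahead of the robot, y to its left, z up, the work surface at z = 0. Lengths are in m, angles in rad, forces in N, time in s.
With the tool pointing down it reaches from about 0.35 to 0.9 m from the base axis. Payload 19.9 kg.
Tool frame: the origin (TCP) lies between the finger pads; the fingertips stand 19 mm ahead of it and the grasp point (between the pads) is the TCP; z points along the fingers, y is the direction in which the jaws open and shut (so a half turn about z gives the same grasp; the last joint's range is limited). The gripper opens to 94 mm and grips with 3 to 60 N. Pads are 16 mm wide; open, the fingers measure 119 mm over their backs; the gripper's body (75 mm by 177 mm) begins 78 mm behind the grasp point.
Start: joints at [-1.315, 0.417, -0.01, 1.614, 0.005, 1.111, -0.053], TCP at [0.183, 0.597, 0.191] pointing down, gripper open.
Joint ranges: [-2.81, 2.81], [-0.39, 2.02], [-1.27, 1.25], [0.06, 2.57], [-1.19, 4.33], [0.19, 2], [-2.82, 2.82]. Speed limits (rad/s): [1.89, 1.89, 2.39, 2.39, 3.01, 3.01, 3.01].

INTERFACE

Orientations are given as a 3x3 rotation matrix whose columns are the frame's x, y, z axes.
In Python, from rig import robot gives the robot as it stands. Calls block until the motion is done:
- robot.move_ptp(position, orientation): joint-space move of the TCP to a pose.
- robot.move_linear(position, velocity=0.15, frame=None, threshold=None): straight line of the TCP; frame=None keeps the orientation; velocity is the mean speed in m/s. With threshold (N) it stops when the force on the tool has changed by that much, and returns True; else False.
- robot.goto_joints(angles): joint-space move.
- robot.gripper_to(opening): finger opening in m; the grip force is fixed at half the most; returns when the fingers have stopped.
- robot.pause(seconds).
- robot.ik(position, orientation): joint angles nearest the present ones, or None.
- robot.get_state(): the state.
- robot.grab_frame(name): name is "side" or "top" or "wrist"; returns the picture (420x560x3 uint8, red, green, blue); there is no depth.
- robot.camera_info(name): a dict with "fx", "fy", "cx", "cy" (pixels), "rvec" (rotation vector, rad) and "tvec" (3), from world to camera coordinates, as OpenCV has them. Camera axes: x right, y down, z forward; pixel columns grow to the right and rows downward; lengths in m; the calibration is good to about 2 mm. The wrist camera is an equidistant fisheye: a pixel r from the principal point sees the ray r / f radians off the axis. A picture is of the moment at which its call begins: read the wrist's pose just before it. camera_info takes no time and is no camera call; for the wrist camera it gives the pose at the moment of the call.
A pose or a line that the arm cannot do raises robot.PlanningError and nothing moves.
- robot.sign_off(): hands the job in, once; it reports no verdict.
The state is a dict: "time": time; "qpos": joint angles; "joint_vel": joint speeds; "effort": joint torques, N m; "ee_pos": TCP position; "tool_rot": TCP orientation; "force": force on the tool from outside, world axes, zero at the start; "moment": the same for the moment, N m; "opening": finger opening in m.
Only numpy, scipy, OpenCV 4.12 (cv2) and the standard library are available. Lean on these libraries where they do the work, as an engineer would, in place of code of your own. Each camera call takes 0.05 s, during which the arm holds its last target.

TASK

Stand every small white screw-cap jar upright in the carriage's tray, one to a cell, put the blue cover on over them so that it stands flat on the carriage, then slide the carriage along its track under the lamp head until its nose presses the roller lever switch just until it clicks (about 9 mm of roller travel) and leave it there; never overtravel the switch (20 mm). Last, swing the locking bar fully home across the track behind the carriage's post. Leave the other things on the bench alone.

Things in the scene. Friction and masses are not known exactly. Their poses are not given: they have to be found in the camera images.
- track_frame (a point): Fixed aluminium track with two steel rails. The point is on its base plate's top (6 mm above the bench), midway between the rails; +y is the way the carriage is slid in, x across, z up. Rails 22 mm high, inner faces at x = +-47 mm, from y = -270 to +220 mm.
- lamp (a point): Centre of the underside of the white lamp head that bridges the track (at track x = 0, y = 150 mm, 154 mm above the base plate). It is 190 mm (x) by 100 mm (y) by 50 mm tall, on legs at x = +-85 mm. The covered carriage passes below it with about 20 mm to spare; a gripper does not.
- tray (a point): Carriage: grey plate 88 x 335 x 10 mm loose between the rails (3 mm play each side), 0.4 kg, with a white tray of 4 cells in a row along y. Point: tray centre, on the cell floor (= the plate's top); axes as the track's. Cell centres y = -84, -28, 28, 84 mm; cells 54 (x) by 53 mm (y). Outer walls 34 mm high, outside 62 x 229 mm; dividers 20 mm high, 3 mm thick.
- post (a point): Push post of the carriage: black upright square bar 22 x 22 mm at tray y = -170 mm, 80 mm high above the plate; the point is on its axis, 20 mm below its top. Hold or push it here to slide the carriage; it never goes under the lamp head. Sliding the loaded carriage takes about 3 to 8 N.
- nose (a point): Middle of the flat front face of the carriage (tray y = +145 mm, 16 mm above the plate's top): the face that pushes the switch roller.
- roller (a point): Centre of the white roller (20 mm diameter, 16 mm tall, axis upright) on the 60 mm lever of the roller lever switch, at the end of the track beyond the lamp head. At rest the lever lies across the track, roller centre at track x = 0, y = 266 mm; the nose touches it with its face 10 mm behind the roller's centre and pushes it along +y.
- switch_lever (a joint): Lever angle: 0 at rest, growing as the roller is pushed along +y (travel = 60 mm x sin). It clicks at 0.15 rad = 9 mm of travel (nose at track y = 265 mm); beyond 0.35 rad = 20 mm (nose at 276 mm) it is overtravelled. A light spring resists: 0.8 N at the click, 1.5 N at the limit, no hard stop to feel; the released carriage stays put by friction.
- cover_handle (a point): Cover: blue box open below, outside 78 x 245 mm (long along its y), 84 mm high, walls 3 mm, 0.15 kg, with a white bar handle 18 mm wide (x), 90 mm long, 14 mm thick; underside of the bar 26 mm above the cover's top. Point: centre of the bar, 117 mm above the cover's rim. It goes over the tray with 5 mm to spare all round, rim on the plate, either way round.
- latch_peg (a point): Black round upright peg, 18 mm in diameter, 47 mm high, on the flat steel locking bar; the point is on its axis, 21 mm below its top, 70 mm above the track's base plate and 68 mm from the bar's pivot. With the bar closed the peg is at track x = 0, y = -91 mm, just behind the post of the inserted carriage.
- latch_pivot (a point): Upright pivot of the locking bar, outside the rail nearest the robot, at track x = -68, y = -91 mm (on the bar, 44 mm above the base plate). Open, the bar lies outside the rail and points to track -y; closed, it points across the track, to +x.
- latch (a joint): Angle of the locking bar: 0 to 0.2 open at the start, 1.9 rad (stop) closed, growing counter-clockwise seen from above; fully home above 1.75. The bar points (angle - 1.9) rad from track +x. It stays where it is left; turning it takes about 1 N at the peg.
- jar0_mid (a point): Small white screw-cap jar, 40 mm in diameter, 74 mm tall, about 60 g, weighted low, standing on the bench; the point is on its axis half-way up (z along the axis). Only three or four such jars are there in a run.
- jar1_mid (a point): Small white screw-cap jar, 40 mm in diameter, 74 mm tall, about 60 g, weighted low, standing on the bench; the point is on its axis half-way up (z along the axis). Only three or four such jars are there in a run.
- jar2_mid (a point): Small white screw-cap jar, 40 mm in diameter, 74 mm tall, about 60 g, weighted low, standing on the bench; the point is on its axis half-way up (z along the axis). Only three or four such jars are there in a run.
- jar3_mid (a point): Small white screw-cap jar, 40 mm in diameter, 74 mm tall, about 60 g, weighted low, standing on the bench; the point is on its axis half-way up (z along the axis). Only three or four such jars are there in a run.
- jar4_mid (a point): Small white screw-cap jar, 40 mm in diameter, 74 mm tall, about 60 g, weighted low, standing on the bench; the point is on its axis half-way up (z along the axis). Only three or four such jars are there in a run.
- amber: Bystander, to be left alone: amber glass bottle, 64 mm across, 150 mm tall. Origin at the centre of its underside.
- beaker: Bystander, to be left alone: glass beaker, about 72 mm across, 90 mm tall. Origin at the centre of its underside.
- pipette: Bystander, to be left alone: white hand pipette lying on the bench, about 230 mm long. Origin at the centre of its underside (lying).
- petri: Bystander, to be left alone: flat round closed dish with a white lid, 90 mm across, 28 mm tall. Origin at the centre of its underside.
- dish: Bystander, to be left alone: shallow glass dish, 90 mm across. Origin at the centre of its underside.
There are look-alikes about, which are no part of the job. Leave any red look-alike of the part that bears jar0_mid alone.

How it is judged:
On the way, in this order (a step that is already met when the one before it is completed fails the run):
1. every jar stands in a cell of the tray (x of jar0_mid in the frame of tray between -0.013 and 0.013 m and y of jar0_mid in the frame of tray between -0.105 and 0.105 m and z of jar0_mid in the frame of tray between 0.029 and 0.045 m and angle between each of jar0_mid, jar1_mid, jar2_mid, jar3_mid, jar4_mid's own z axis and vertical below 0.15 rad and x of jar1_mid in the frame of tray between -0.013 and 0.013 m and y of jar1_mid in the frame of tray between -0.105 and 0.105 m and z of jar1_mid in the frame of tray between 0.029 and 0.045 m and x of jar2_mid in the frame of tray between -0.013 and 0.013 m and y of jar2_mid in the frame of tray between -0.105 and 0.105 m and z of jar2_mid in the frame of tray between 0.029 and 0.045 m and x of jar3_mid in the frame of tray between -0.013 and 0.013 m and y of jar3_mid in the frame of tray between -0.105 and 0.105 m and z of jar3_mid in the frame of tray between 0.029 and 0.045 m and x of jar4_mid in the frame of tray between -0.013 and 0.013 m and y of jar4_mid in the frame of tray between -0.105 and 0.105 m and z of jar4_mid in the frame of tray between 0.029 and 0.045 m), for 0.2 s.
2. the cover is on over the jars, flat on the carriage (all of step 1 and x of cover_handle in the frame of tray between -0.012 and 0.012 m and y of cover_handle in the frame of tray between -0.012 and 0.012 m and z of cover_handle in the frame of tray between 0.111 and 0.123 m and angle between the y axis of cover_handle and the y axis of tray, either way round below 0.1 rad and angle between cover_handle's own z axis and vertical below 0.08 rad), for 0.2 s.
3. the carriage has pressed the switch to its click, without overtravel (x of cover_handle in the frame of tray between -0.012 and 0.012 m and y of cover_handle in the frame of tray between -0.012 and 0.012 m and z of cover_handle in the frame of tray between 0.111 and 0.123 m and angle between the y axis of cover_handle and the y axis of tray, either way round below 0.1 rad and angle between cover_handle's own z axis and vertical below 0.08 rad and value of joint switch_lever between 0.15 and 0.35 rad), for 0.3 s.
4. the locking bar is fully home with the switch still clicked (value of joint switch_lever between 0.15 and 0.35 rad and value of joint latch above 1.75 rad), for 0.2 s.
At the end, for the whole second after the job is handed in: Every jar present stands upright (within 0.15 rad) on the floor of a cell; the cover stands on the carriage's plate (within 12 mm of centre, flat, square within 0.1 rad); the switch lever is at 0.15 to 0.35 rad and still; the locking bar is at more than 1.75 rad (all of step 2 and all of step 4 and not (velocity of joint switch_lever above 0.1 rad/s)); the robot touches nothing.
It fails at once if the switch is overtravelled (lever beyond 0.35 rad) (value of joint switch_lever above 0.35 rad).
It fails at once if a bystander is moved more than 50 mm or tipped over (distance of any of amber, beaker, pipette, petri, dish from where it was at the start of the episode above 0.05 m or angle between any of amber, beaker, petri, dish's own z axis and vertical above 0.6 rad).
Of jar0, jar1, jar2, jar3, jar4 only 3 to 4 are there at a start; the rules pass over those that are not, and their reading is None.
At some moment in a run one of jar0, jar1, jar2, jar3, jar4 may be knocked a few centimetres aside while the robot is not near it.
It also fails if it takes over 184 s, if anything falls off the work surface, if the arm or the gripper's body presses on something with over 40 N, if the wrist force passes 120 N, or if a joint passes its speed limit or range.

## Working session

There is one attempt and no reset: what is moved stays moved. The work goes in short steps, each a Python script; the robot and the scene stay as the last script left them, time stands still between calls to the robot, and variables do not carry over. Pictures are saved under pics/ and viewed, and the job is handed in when it is done.

```bash
ls; mkdir -p pics; python3 - <<'E'
from rig import robot
import cv2
for n in ["side","top","wrist"]:
    print(n,robot.camera_info(n))
    im=robot.grab_frame(n); cv2.imwrite(f"pics/a_{n}.png",im[:,:,::-1])
s=robot.get_state(); print(s)
E
```

```text
pics
side {'fx': 434.22943682561936, 'fy': 434.22943682561936, 'cx': 276.8288197615366, 'cy': 203.78210569940703, 'rvec': array([ 2.12929965, -0.77545314,  0.37859325]), 'tvec': array([-0.33854941,  0.28099912,  1.05621222])}
top {'fx': 382.27210499729654, 'fy': 382.27210499729654, 'cx': 272.3033762820259, 'cy': 208.0025206724636, 'rvec': array([ 2.11631498, -2.16223677,  0.16987432]), 'tvec': array([6.54130241e-04, 4.71595987e-01, 9.80067304e-01])}
wrist {'fx': 325.19226210127806, 'fy': 325.19226210127806, 'cx': 287.62216419119403, 'cy': 205.41553053929823, 'rvec': array([-2.3286551 , -1.71990648, -0.25427547]), 'tvec': array([-0.62477739, -0.03075996,  0.39280937])}
{'time': 0.15, 'qpos': array([-1.31450765,  0.41782936, -0.01029749,  1.61402452,  0.00467831,
        1.11069746, -0.05300149]), 'joint_vel': array([ 3.45661028e-03, -4.41602620e-05,  8.24514847e-05, -9.16100323e-04,
       -1.93340465e-03, -5.30899527e-04,  1.18614104e-03]), 'effort': array([ 2.20749753e-04, -8.51531267e+01,  6.39287587e-01, -4.26132488e+01,
       -4.87170636e-02,  1.71901379e-02,  1.50868268e-04]), 'ee_pos': array([0.18329738, 0.59720324, 0.19017848]), 'tool_rot': array([[-9.55985139e-01,  2.93415010e-01, -2.15433074e-04],
       [ 2.93415083e-01,  9.55984708e-01, -9.09592037e-04],
       [-6.09372319e-05, -9.32767783e-04, -9.99999563e-01]]), 'force': array([-0.14982213,  0.48625544,  0.60059717]), 'moment': array([ 0.01267484, -0.01481184, -0.00134038]), 'opening': 0.09437407516993992}
```

View pics/a_side.png

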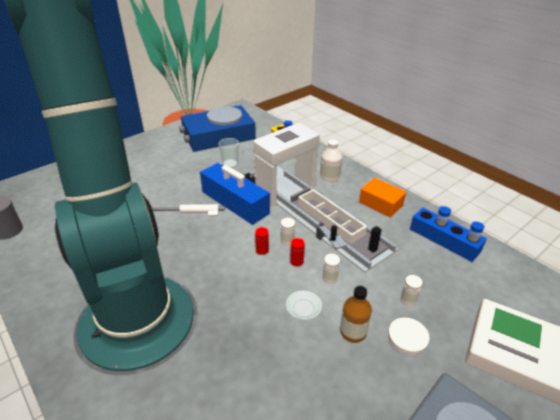

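View pics/a_top.png

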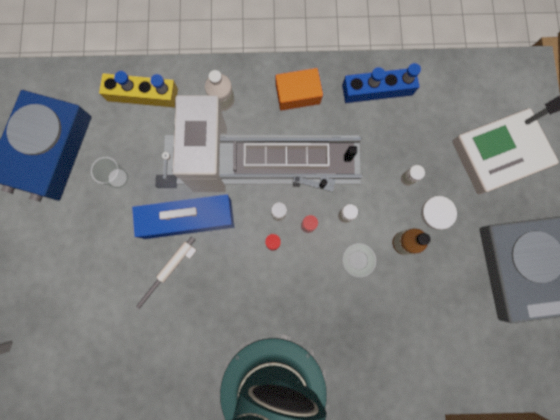

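View pics/a_wrist.png

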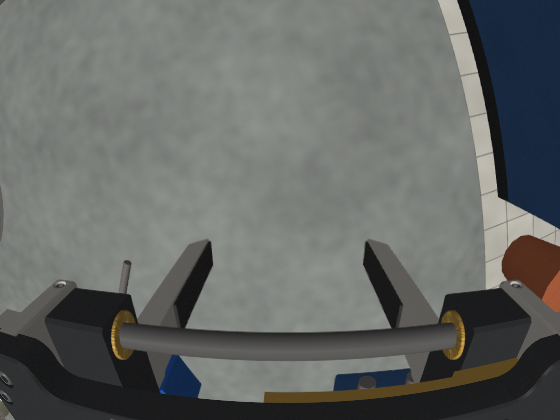

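```bash
cat > h.py <<'E'
import numpy as np, cv2
from rig import robot
def K(i): return np.array([[i['fx'],0,i['cx']],[0,i['fy'],i['cy']],[0,0,1.]])
def proj(n,p):
    i=robot.camera_info(n); R=cv2.Rodrigues(i['rvec'])[0]
    return cv2.projectPoints(np.array(p,float).reshape(-1,3),i['rvec'],i['tvec'],K(i),None)[0].reshape(-1,2)
def ray(n,uv,i=None):
    i=i or robot.camera_info(n); R=cv2.Rodrigues(i['rvec'])[0]
    x=(uv[0]-i['cx'])/i['fx']; y=(uv[1]-i['cy'])/i['fy']
    if n=='wrist':
        r=np.hypot(x,y); d=np.array([x/r*np.sin(r),y/r*np.sin(r),np.cos(r)]) if r>1e-9 else np.array([0,0,1.])
    else: d=np.array([x,y,1.])
    c=-R.T@i['tvec']; return c,R.T@d
def onz(n,uv,z,i=None):
    c,d=ray(n,uv,i); return c+d*(z-c[2])/d[2]
E
python3 - <<'E'
from h import *
print(proj('top',[[0,0,0],[.5,0,0],[.5,.3,0],[.183,.597,.19]]))
print(proj('side',[[0,0,0],[.5,0,0],[.5,.3,0],[.183,.597,.19]]))
for n in['side','top']:
    c,d=ray(n,(280,210));print(n,c,d)
for uv in [(279,211),(349,213),(416,174),(273,242),(310,223)]: print(uv,onz('top',uv,.07))
im=cv2.imread('pics/a_top.png')
cv2.imwrite('pics/c1.png',cv2.resize(im[60:280,80:280],None,fx=4,fy=4*600/880*1.0)) if 0 else None
cv2.imwrite('pics/c1.png',cv2.resize(im[60:260,90:350],(780,600),interpolation=cv2.INTER_CUBIC))
cv2.imwrite('pics/c2.png',cv2.resize(im[110:290,230:470],(800,600),interpolation=cv2.INTER_CUBIC))
im=cv2.imread('pics/a_side.png')
cv2.imwrite('pics/c3.png',cv2.resize(im[110:290,190:430],(800,600),interpolation=cv2.INTER_CUBIC))
E
```

```text
[[272.55851768 391.94702097]
 [268.68126474 200.03530659]
 [160.31370272 202.33780182]
 [ -7.60276246 335.63222676]]
[[137.64455605 319.30632331]
 [291.4361642  231.05916762]
 [233.36380751 186.23474975]
 [ 94.79189681 133.65594446]]
side [-0.16415256 -0.71833365  0.8753349 ] [ 0.50633198  0.58856777 -0.63045562]
top [ 0.31148522 -0.00722025  1.04204604] [ 0.15169185 -0.02222752 -0.98839678]
(279, 211) [ 0.45812202 -0.02644528  0.07      ]
(349, 213) [ 0.44905272 -0.20609809  0.07      ]
(416, 174) [ 0.54807838 -0.38637683  0.07      ]
(273, 242) [ 0.37887472 -0.00929535  0.07      ]
(310, 223) [ 0.42537073 -0.1049921   0.07      ]
```

View pics/c1.png

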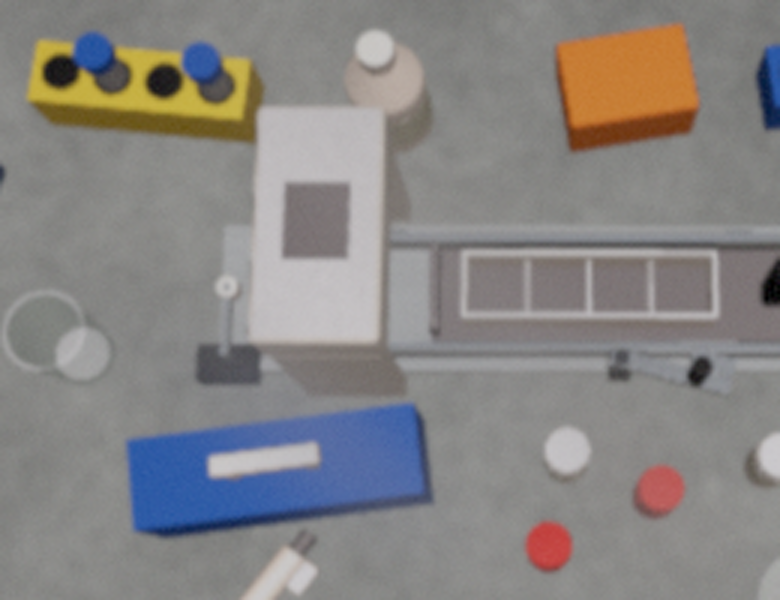

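View pics/c2.png

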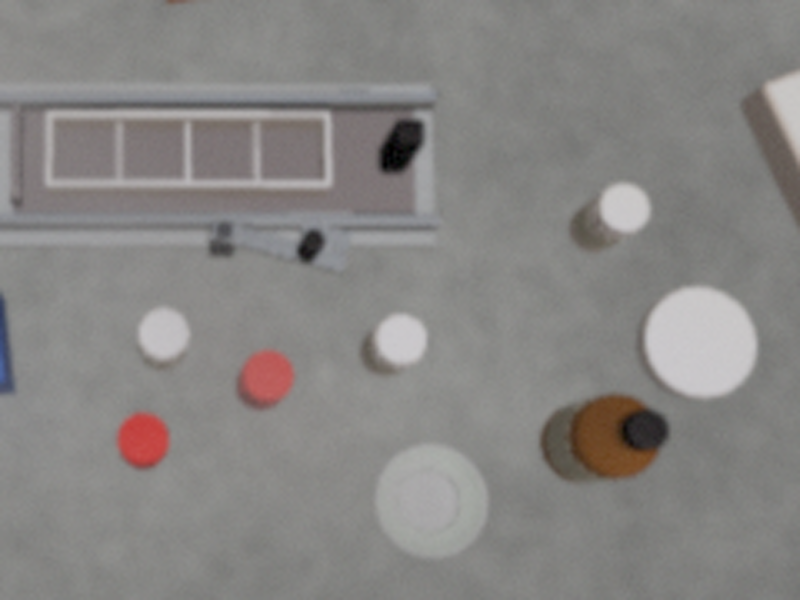

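View pics/c3.png

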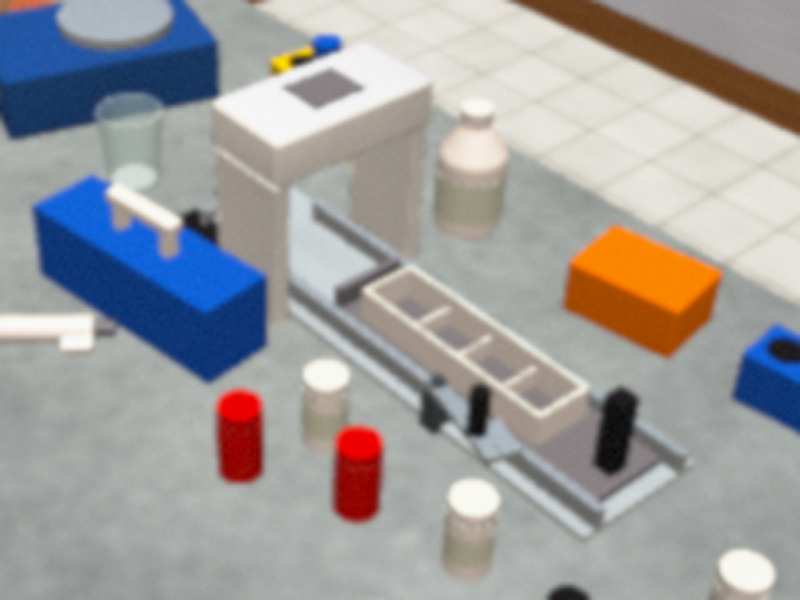

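```bash
python3 - <<'E'
from h import *
def c1(u,v): return (90+u/3,60+v/3)
def c2(u,v): return (230+u*.3,110+v*.3)
P=lambda n,uv,z:print(n,np.round(onz('top',uv,z),4))
for uv in [(463,252),(717,252),(717,316),(463,316)]: P('tray',c1(*uv),.05)
for uv in [(47,114),(331,114),(331,184),(47,184)]: P('tray2',c2(*uv),.05)
for uv in [(258,107),(385,107),(380,345),(250,341)]: P('lamp',c1(*uv),.21)
for uv in [(130,440),(415,405),(431,502),(139,531)]: P('cover',c1(*uv),.084)
for uv in [(208,458),(317,443),(320,461),(210,479)]: P('handle',c1(*uv),.124)
P('roller',c1(227,287),.04)
for uv in [(436,88),(436,100),(436,216),(436,226)]: P('rail end',c2(*uv),.028)
P('posttop',c2(408,130),.096)
P('pegtop',c2(314,238),.097)
P('pivot',c2(221,238),.06)
E
```

```text
tray [0.6461 0.0623 0.05  ]
tray [ 0.6411 -0.1662  0.05  ]
tray [ 0.5818 -0.1635  0.05  ]
tray [0.5867 0.0629 0.05  ]
tray2 [0.6455 0.063  0.05  ]
tray2 [ 0.6405 -0.167   0.05  ]
tray2 [ 0.5821 -0.1644  0.05  ]
tray2 [0.5871 0.0635 0.05  ]
lamp [0.7118 0.208  0.21  ]
lamp [0.7097 0.1101 0.21  ]
lamp [0.5214 0.1136 0.21  ]
lamp [0.5265 0.2106 0.21  ]
cover [0.4751 0.3435 0.084 ]
cover [0.5001 0.1021 0.084 ]
cover [0.4169 0.0889 0.084 ]
cover [0.3978 0.3332 0.084 ]
handle [0.4521 0.2652 0.124 ]
handle [0.4625 0.1771 0.124 ]
handle [0.4477 0.1745 0.124 ]
handle [0.435  0.2631 0.124 ]
roller [0.6211 0.2769 0.04  ]
rail end [ 0.6683 -0.2587  0.028 ]
rail end [ 0.658  -0.2581  0.028 ]
rail end [ 0.5593 -0.2524  0.028 ]
rail end [ 0.551  -0.2519  0.028 ]
posttop [ 0.6111 -0.2183  0.096 ]
pegtop [ 0.5273 -0.1421  0.097 ]
pivot [ 0.5374 -0.074   0.06  ]
```

```bash
cat >> h.py <<'E'
def tooldown(yaw=0.0):
    # jaw axis y at yaw from world +x
    y=np.array([np.cos(yaw),np.sin(yaw),0]); z=np.array([0,0,-1.]); x=np.cross(y,z)
    return np.stack([x,y,z],1)
def caps(im):
    hsv=cv2.cvtColor(im,cv2.COLOR_RGB2HSV)
    m=cv2.inRange(hsv,(0,0,185),(179,45,255))
    cs,_=cv2.findContours(m,cv2.RETR_EXTERNAL,cv2.CHAIN_APPROX_NONE)
    out=[]
    for c in cs:
        a=cv2.contourArea(c)
        if 80<a<330:
            (u,v),r=cv2.minEnclosingCircle(c)
            if a/(np.pi*r*r)>.65:
                M=cv2.moments(c); uv=(M['m10']/M['m00'],M['m01']/M['m00'])
                out.append((np.round(uv,1).tolist(),a,np.round(onz('top',uv,.074),4).tolist()))
    return out
TRK=np.array([.614,.0105]); YAW=-.022
def trk(x,y): # track->world xy
    c,s=np.cos(YAW),np.sin(YAW); return TRK+np.array([c*x-s*y,s*x+c*y])
def st(): 
    s=robot.get_state(); print('t%.2f'%s['time'],'p',np.round(s['ee_pos'],4),'F',np.round(s['force'],1),'op %.4f'%s['opening']); return s
E
python3 - <<'E'
from h import *
im=cv2.imread('pics/a_top.png')[:,:,::-1].copy()
for c in caps(im): print(c)
for p in [(.458,-.026,.22),(.548,-.386,.22),(.614,-.05,.3)]:
    print(robot.ik(p,tooldown(0)), robot.ik(p,tooldown(np.pi)))
i=robot.camera_info('wrist');s=robot.get_state();R=cv2.Rodrigues(i['rvec'])[0];c=-R.T@i['tvec'];print('cam in tool',s['tool_rot'].T@(c-s['ee_pos']),(s['tool_rot'].T@R.T).round(3))
E
```

```text
([350.2, 211.3], 134.5, [0.4529, -0.2085, 0.074])
([278.5, 209.7], 123.0, [0.4609, -0.0251, 0.074])
([417.0, 172.0], 123.5, [0.5525, -0.3879, 0.074])
[-0.74893071  0.09699554  0.79234019  1.99398902 -0.07823333  1.0806602
  0.07794051] None
[-0.01070968  0.62612049  0.90305719  1.47818453 -0.50095011  1.28036023
  0.94380776] [-0.09279749  0.70806156  1.08160393  1.48077306 -0.63202922  1.33246149
 -2.10368637]
[-0.52708205  0.39914507  0.76807683  1.51564617 -0.28101083  1.34045719
  0.26599435] [-0.70701016  0.50733647  1.08434024  1.52074764 -0.45212438  1.38663451
 -2.73323047]
cam in tool [ 8.36935215e-02 -1.00333083e-04 -1.94960484e-01] [[-0.001 -0.957 -0.289]
 [ 1.    -0.001  0.001]
 [-0.001 -0.289  0.957]]
```

```bash
sed -i 's/(0,0,185)/(0,0,165)/' h.py; python3 - <<'E'
from h import *
im=cv2.imread('pics/a_top.png')[:,:,::-1].copy()
for c in caps(im): print(c)
s=st(); p=s['ee_pos'].copy(); p[2]=.36
robot.move_linear(p,.25)
q=robot.get_state()['qpos']; print(q.round(3))
q=q.copy(); q[0]=0.0;q[2]=0;q[4]=0;q[6]=0
robot.goto_joints(q); s=st(); print(s['tool_rot'].round(3))
for p in [(.458,-.026,.22),(.548,-.386,.22),(.614,-.05,.3)]:
    print(robot.ik(p,tooldown(0)))
im=robot.grab_frame('top');cv2.imwrite('pics/b_top.png',im[:,:,::-1])
for c in caps(im): print(c)
cv2.imwrite('pics/b_wrist.png',robot.grab_frame('wrist')[:,:,::-1]); 
E
```

```text
([350.1, 211.2], 165.0, [0.4531, -0.2083, 0.074])
([278.7, 209.6], 160.0, [0.4611, -0.0257, 0.074])
([417.1, 171.8], 155.0, [0.5529, -0.3882, 0.074])
t0.15 p [0.1833 0.5972 0.1902] F [-0.1  0.5  0.6] op 0.0944
[-1.319e+00  3.210e-01 -4.000e-03  1.375e+00  1.000e-03  1.448e+00
 -5.000e-02]
t3.68 p [ 0.6235 -0.0298  0.3584] F [-0.3  0.2  0.3] op 0.0946
[[-0.002  1.    -0.002]
 [ 1.     0.002  0.   ]
 [ 0.    -0.002 -1.   ]]
[ 5.44109520e-03  8.60481550e-02 -1.67522503e-02  1.97340847e+00
  1.63047194e-03  1.08214859e+00 -1.20145824e-02]
[ 0.46202425  0.47929968  0.15197837  1.46052407 -0.07476331  1.20742735
  0.62371394]
[ 0.02697033  0.32460118  0.00570841  1.49621261 -0.001879    1.32078421
  0.03284553]
([116.8, 177.2], 223.0, [0.5553, 0.393, 0.074])
([417.2, 171.8], 174.5, [0.5528, -0.3883, 0.074])
```

View pics/b_top.png

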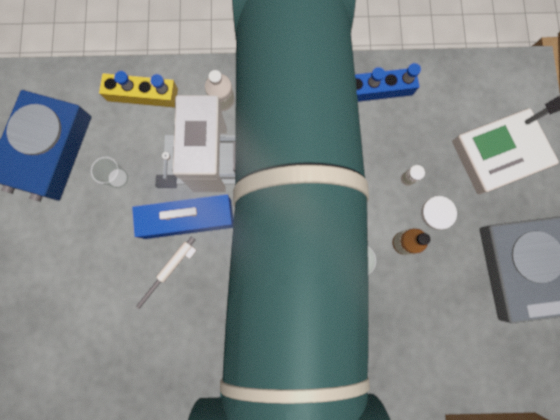

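View pics/b_wrist.png

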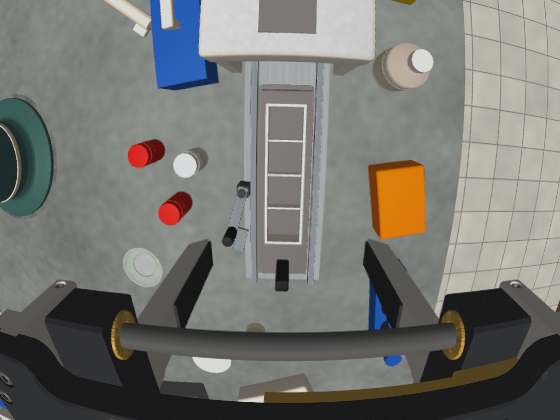

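```bash
python3 - <<'E'
from h import *
im=cv2.imread('pics/b_wrist.png')
cv2.imwrite('pics/b1.png',cv2.resize(im[0:150,140:340],(800,600),interpolation=cv2.INTER_CUBIC))
cv2.imwrite('pics/b2.png',cv2.resize(im[90:290,120:340],(660,600),interpolation=cv2.INTER_CUBIC))
E
```

```text
(no output)
```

View pics/b1.png

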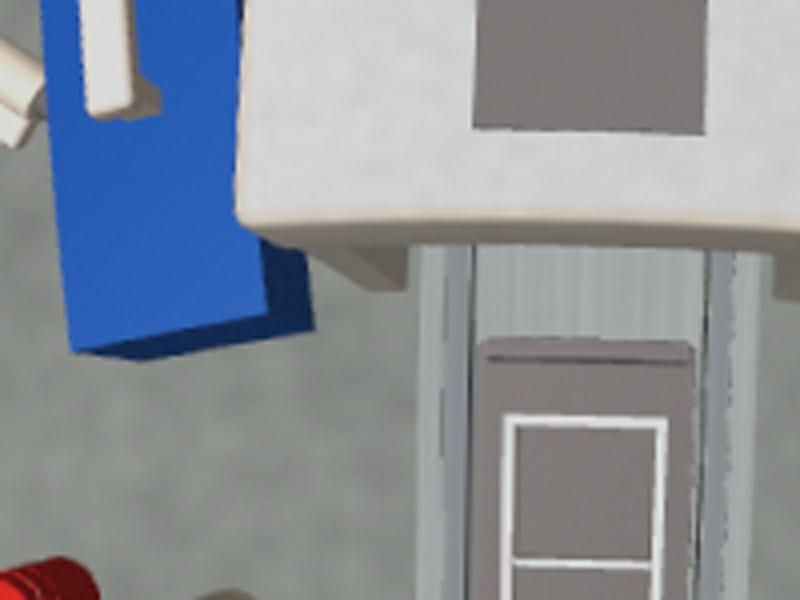

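View pics/b2.png

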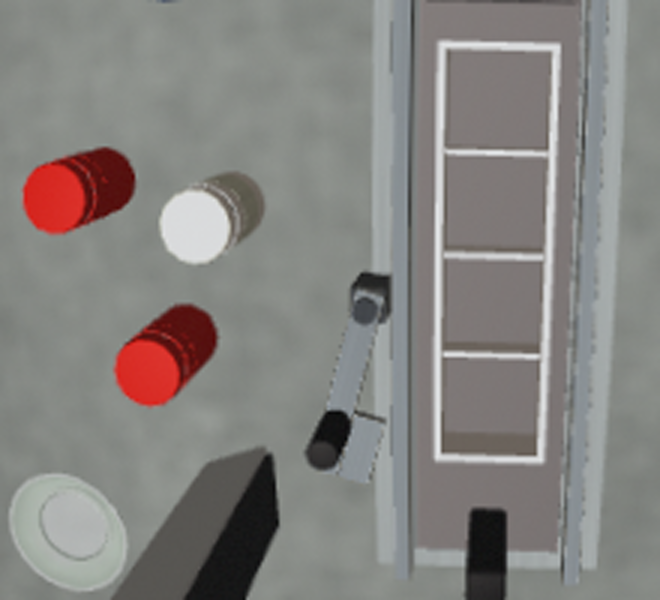

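```bash
python3 - <<'E'
from h import *
i=robot.camera_info('wrist')
b1=lambda u,v:(140+u/4,v/4)
b2=lambda u,v:(120+u/3,90+v/3)
P=lambda n,uv,z:print(n,np.round(onz('wrist',uv,z,i)[:2],4))
P('jarA',b2(195,227),.074);P('red',b2(54,198),.074);P('red',b2(148,370),.074)
for uv in [(436,42),(562,44),(545,463),(434,460)]:P('tray',b2(*uv),.05)
for uv in [(47,0),(72,352),(268,313),(240,60)]:P('cover top',b1(*uv),.084)
for uv in [(80,0),(88,112),(135,105),(130,0)]:P('handle',b1(*uv),.124)
for uv in [(237,222),]:P('lamp corner',b1(*uv),.21)
P('pivot',b2(366,310),.062);P('pegtop',b2(324,452),.097);P('post',b2(487,580),.096)
E
```

```text
jarA [ 0.4657 -0.0258]
red [ 0.3854 -0.0077]
red [ 0.4319 -0.1033]
tray [0.5899 0.0646]
tray [0.6539 0.0636]
tray [ 0.6477 -0.1654]
tray [ 0.5853 -0.1637]
cover top [0.417  0.2395]
cover top [0.4304 0.0961]
cover top [0.5076 0.1047]
cover top [0.496  0.2032]
handle [0.4476 0.2215]
handle [0.4524 0.1781]
handle [0.4698 0.1783]
handle [0.4665 0.2185]
lamp corner [0.5305 0.1169]
pivot [ 0.5523 -0.0735]
pegtop [ 0.5323 -0.1395]
post [ 0.6156 -0.2145]
```

```bash
cat >> h.py <<'E'
TRAY=np.array([.6165,-.0503])
def cell(y):
    c,s=np.cos(YAW),np.sin(YAW); return TRAY+np.array([-s*y,c*y])
def pick(xy):
    robot.move_ptp([xy[0],xy[1],.17],tooldown(0)); robot.gripper_to(.066)
    hit=robot.move_linear([xy[0],xy[1],.058],.15,threshold=12); print('desc hit',hit); 
    if hit: st(); return False
    robot.gripper_to(.03); s=st()
    robot.move_linear([xy[0],xy[1],.21],.25); s=st(); return s['opening']>.036
def place(xy):
    robot.move_linear([xy[0],xy[1],.21],.25,frame=tooldown(YAW))
    robot.move_linear([xy[0],xy[1],.085],.2)
    print('touch',robot.move_linear([xy[0],xy[1],.071],.03,threshold=4)); s=st()
    robot.gripper_to(.058); st()
    robot.move_linear([xy[0],xy[1],.2],.25)
E
python3 - <<'E'
from h import *
print('ok',pick((.4635,-.0257)))
cv2.imwrite('pics/d_w.png',robot.grab_frame('wrist')[:,:,::-1]); 
E
```

```text
desc hit False
t7.03 p [ 0.4639 -0.0258  0.0593] F [-9.1 -0.3 31.7] op 0.0301
t7.78 p [ 0.4629 -0.0257  0.2087] F [0.6 0.9 0.2] op 0.0303
ok False
```

View pics/d_w.png

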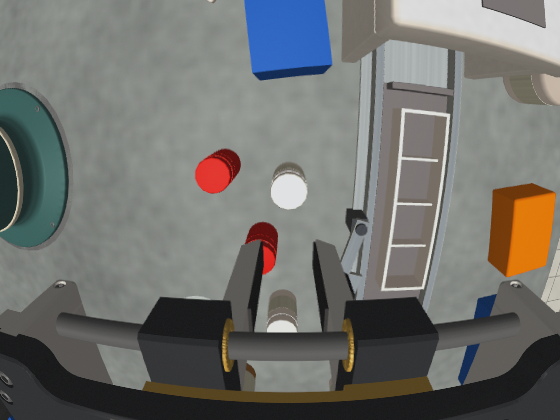

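```bash
python3 - <<'E'
from h import *
i=robot.camera_info('wrist')
for uv in [(290,192),(213,174),(268,262),(282,327)]: print(onz('wrist',uv,.074,i).round(4))
s=st()
robot.move_linear([.46,-.03,.30],.25)
q=robot.get_state()['qpos'].copy(); q[0]+=.9; 
robot.goto_joints(q)
im=robot.grab_frame('top');cv2.imwrite('pics/e_top.png',im[:,:,::-1])
for c in caps(im): print(c)
cv2.imwrite('pics/e1.png',cv2.resize(im[110:290,200:440,::-1],(800,600),interpolation=cv2.INTER_CUBIC))
im=robot.grab_frame('side')
cv2.imwrite('pics/e2.png',cv2.resize(im[170:320,230:430,::-1],(800,600),interpolation=cv2.INTER_CUBIC))
E
```

```text
[ 0.4658 -0.0258  0.074 ]
[ 0.3851 -0.006   0.074 ]
[ 0.4411 -0.1071  0.074 ]
[ 0.4562 -0.2001  0.074 ]
t7.83 p [ 0.4627 -0.0257  0.2084] F [ 1.2  0.6 -0.7] op 0.0298
([350.1, 211.2], 165.5, [0.4531, -0.2083, 0.074])
([278.7, 209.5], 160.5, [0.4614, -0.0257, 0.074])
([417.1, 171.8], 154.0, [0.553, -0.3881, 0.074])
```

View pics/e1.png

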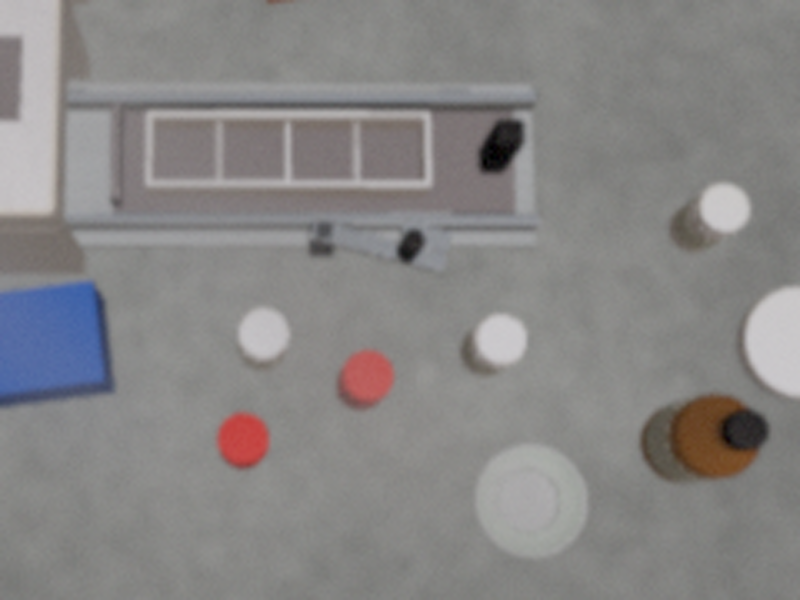

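View pics/e2.png

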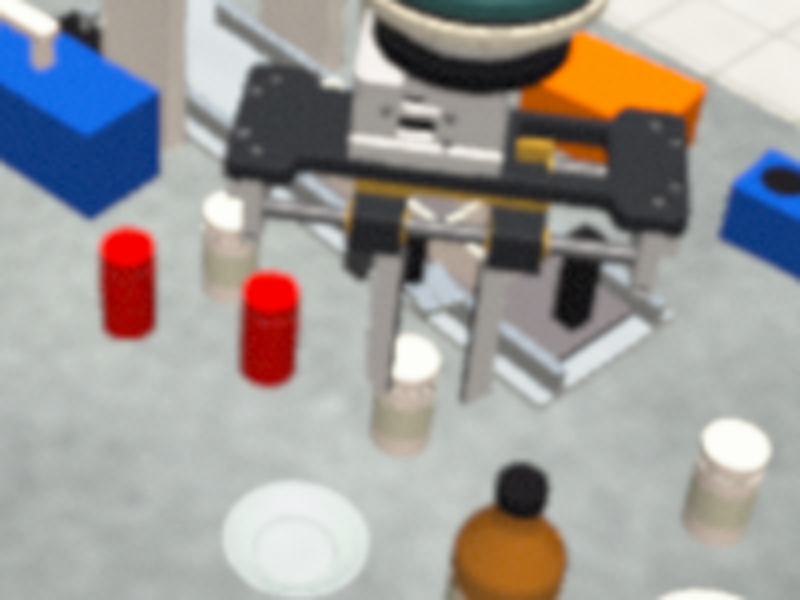

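```bash
python3 - <<'E'
from h import *
robot.move_ptp([.4645,-.0257,.13],tooldown(0)); robot.gripper_to(.066); st()
robot.move_linear([.4645,-.0257,.058],.12,threshold=12); st()
for o in (.05,.042,.036): robot.gripper_to(o); st()
cv2.imwrite('pics/f_w.png',robot.grab_frame('wrist')[:,:,::-1])
cv2.imwrite('pics/f_s.png',cv2.resize(robot.grab_frame('side')[150:300,200:400,::-1],(800,600),interpolation=cv2.INTER_CUBIC))
E
```

```text
t12.27 p [ 0.4645 -0.0257  0.13  ] F [-0.2  0.2  0.3] op 0.0660
t13.02 p [ 0.4648 -0.0256  0.0585] F [0.5 0.7 0.2] op 0.0663
t13.49 p [ 0.4646 -0.0258  0.0581] F [0.1 0.3 0.7] op 0.0495
t13.87 p [ 0.4645 -0.0257  0.058 ] F [ 0.1 -1.2  0.8] op 0.0424
t14.17 p [ 0.4644 -0.0257  0.058 ] F [-0.4  0.4  0.7] op 0.0370
```

View pics/f_w.png

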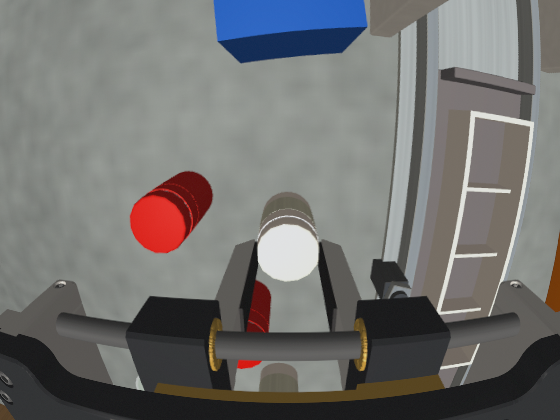

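View pics/f_s.png

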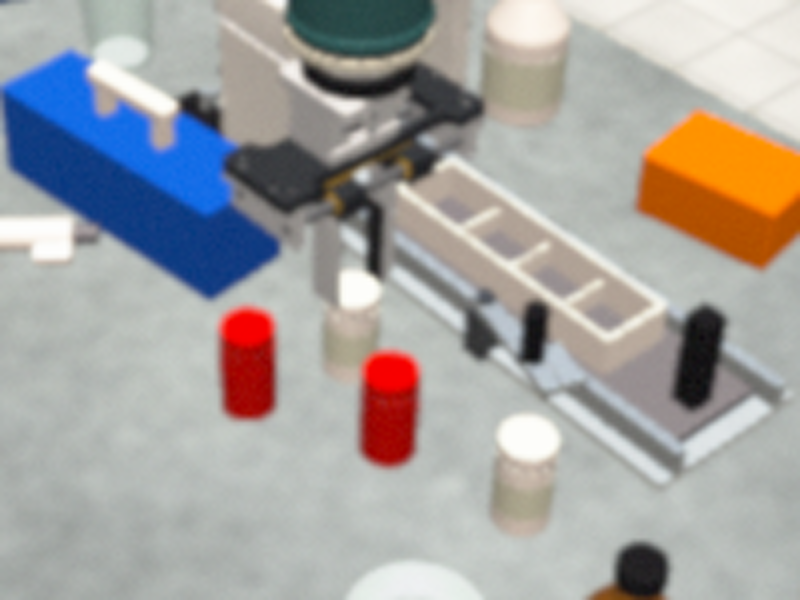

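```bash
python3 - <<'E'
from h import *
print(proj('side',[[.4445,-.0257,.039],[.4845,-.0257,.039],[.4645,-.0457,.074],[.4645,-.0457,.0]]))
for o in (.035,.033): robot.gripper_to(o); st()
robot.pause(.2); st()
robot.move_linear([.4645,-.0257,.066],.05); st()
cv2.imwrite('pics/g_s.png',cv2.resize(robot.grab_frame('side')[180:270,240:360,::-1],(800,600),interpolation=cv2.INTER_CUBIC))
E
```

```text
[[283.1937735  233.81875826]
 [293.62309626 227.86593054]
 [293.38571161 225.15446324]
 [292.73614457 244.34058864]]
t14.48 p [ 0.4645 -0.0257  0.058 ] F [-0.8  0.1 -0.4] op 0.0368
t14.70 p [ 0.4645 -0.0257  0.058 ] F [-0.5  0.4 -0. ] op 0.0368
t14.90 p [ 0.4645 -0.0257  0.058 ] F [ 0.2 -0.   0.7] op 0.0371
t15.21 p [ 0.4648 -0.0258  0.0664] F [ 0.5 -1.  -0. ] op 0.0368
```

View pics/g_s.png

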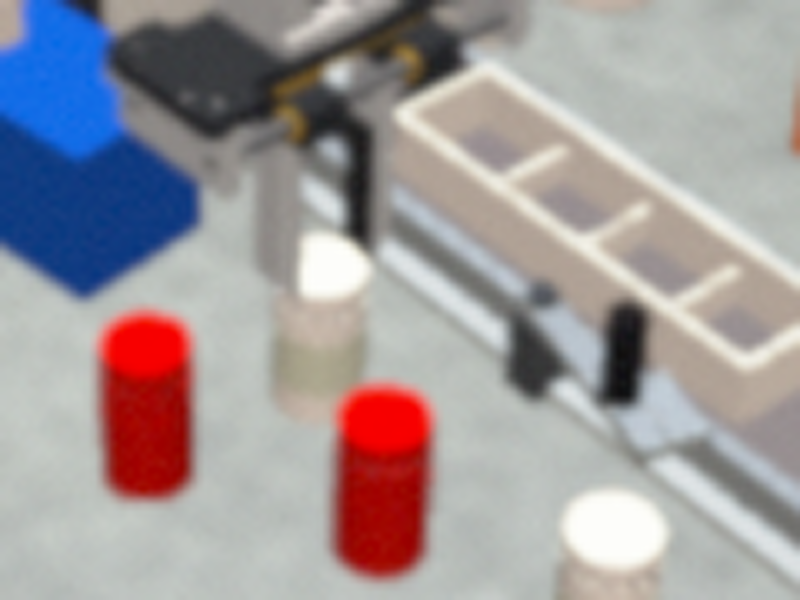

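```bash
python3 - <<'E'
from h import *
robot.move_linear([.4645,-.0257,.0585],.05); robot.gripper_to(.056)
print(robot.move_linear([.4645,-.0257,.044],.06,threshold=6)); st()
cv2.imwrite('pics/h_s.png',cv2.resize(robot.grab_frame('side')[180:270,240:360,::-1],(800,600),interpolation=cv2.INTER_CUBIC))
robot.gripper_to(.032); st()
robot.move_linear([.4645,-.0257,.075],.15); robot.pause(.2); st()
cv2.imwrite('pics/h_s2.png',cv2.resize(robot.grab_frame('side')[180:270,240:360,::-1],(800,600),interpolation=cv2.INTER_CUBIC))
E
```

```text
False
t16.46 p [ 0.4641 -0.0255  0.0435] F [-0.2  0.  -0.4] op 0.0560
t16.93 p [ 0.4646 -0.0257  0.0441] F [-0.6  0.6  1.3] op 0.0388
t17.48 p [ 0.4641 -0.0257  0.0744] F [-0.2  0.2 -0.5] op 0.0391
```

View pics/h_s.png

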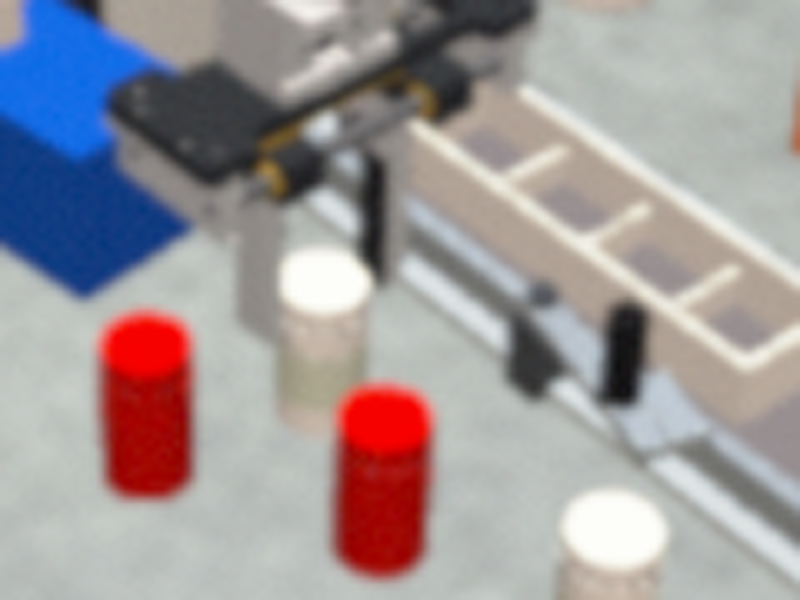

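View pics/h_s2.png

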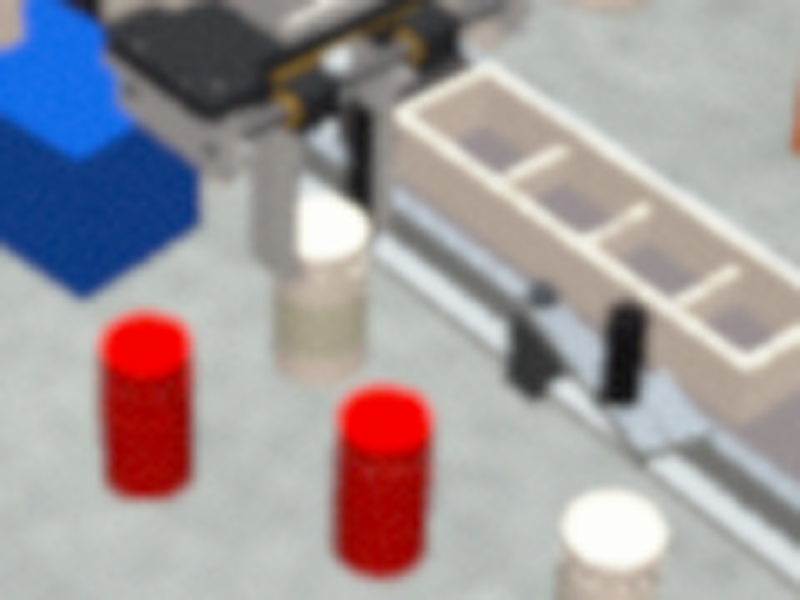

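```bash
python3 - <<'E'
from h import *
for z in (.025,.035,.045,.055): print(z,[ (np.array(p)-[240,180])*6.67 for p in proj('side',[[.4645-.034,-.0337,z],[.4645-.028,-.0337,z]])])
E
```

```text
0.025 [array([275.14162002, 407.09555353]), array([285.77966453, 400.92391763])]
0.035 [array([275.33545116, 389.88959794]), array([286.02634157, 383.72934794])]
0.045 [array([275.53124006, 372.50985582]), array([286.27550398, 366.36153604])]
0.055 [array([275.72901654, 354.95368084]), array([286.52718951, 348.81785046])]
```

```bash
python3 - <<'E'
import re
s=open('h.py').read()
s=s.replace(".085],.2)",".073],.2,threshold=8)").replace(".071],.03",".057],.03").replace(".058],.15,threshold=12",".044],.15,threshold=12")
open('h.py','w').write(s)
E
python3 - <<'E'
from h import *
robot.move_linear([.4645,-.0257,.20],.25)
place(cell(.028))
im=robot.grab_frame('wrist'); cv2.imwrite('pics/i_w.png',im[:,:,::-1])
im=robot.grab_frame('top')
for c in caps(im): print(c)
cv2.imwrite('pics/i_s.png',cv2.resize(robot.grab_frame('side')[140:260,240:400,::-1],(800,600),interpolation=cv2.INTER_CUBIC))
E
```

```text
touch True
t20.24 p [ 0.6178 -0.0224  0.0596] F [2.2 0.3 3.3] op 0.0385
t20.76 p [ 0.617  -0.0224  0.0595] F [ 0.3  0.5 -0.7] op 0.0581
([116.8, 177.2], 224.5, [0.5554, 0.3929, 0.074])
([417.1, 172.0], 180.0, [0.5524, -0.3881, 0.074])
```

View pics/i_w.png

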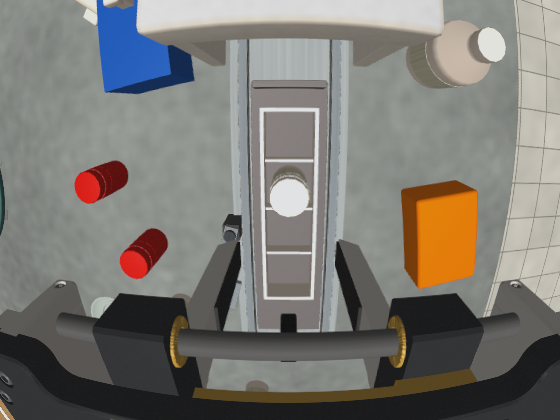

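View pics/i_s.png

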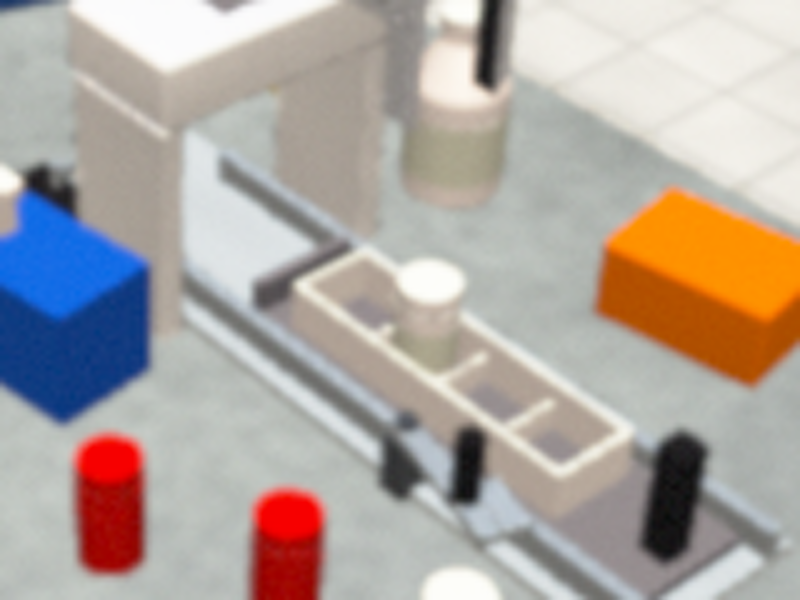

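```bash
python3 - <<'E'
from h import *
ok=pick((.456,-.2075)); print(ok)
if ok:
    place(cell(-.028))
    im=robot.grab_frame('wrist'); cv2.imwrite('pics/j_w.png',im[:,:,::-1])
    im=robot.grab_frame('top')
    for c in caps(im): print(c)
    cv2.imwrite('pics/j_s.png',cv2.resize(robot.grab_frame('side')[140:260,240:400,::-1],(800,600),interpolation=cv2.INTER_CUBIC))
E
```

```text
desc hit False
t24.50 p [ 0.4561 -0.2076  0.0442] F [-1.5  0.6  4.5] op 0.0390
t25.32 p [ 0.4553 -0.2073  0.2088] F [ 0.1 -0.5 -1.2] op 0.0390
True
touch True
t27.58 p [ 0.6158 -0.0784  0.0597] F [1.1 0.2 0.4] op 0.0389
t28.10 p [ 0.6156 -0.0784  0.0598] F [ 0.1 -1.1  0.3] op 0.0580
([116.8, 177.3], 215.5, [0.555, 0.3928, 0.074])
```

```bash
python3 - <<'E'
from h import *
robot.move_linear([.6,-.08,.26],.25)
q=robot.get_state()['qpos'].copy(); q[0]-=.75
robot.goto_joints(q)
im=robot.grab_frame('top');cv2.imwrite('pics/k_t.png',im[:,:,::-1])
for c in caps(im): print(c)
E
```

```text
([116.7, 177.3], 194.5, [0.5551, 0.3931, 0.074])
([417.0, 171.9], 165.0, [0.5527, -0.3879, 0.074])
```

View pics/j_s.png

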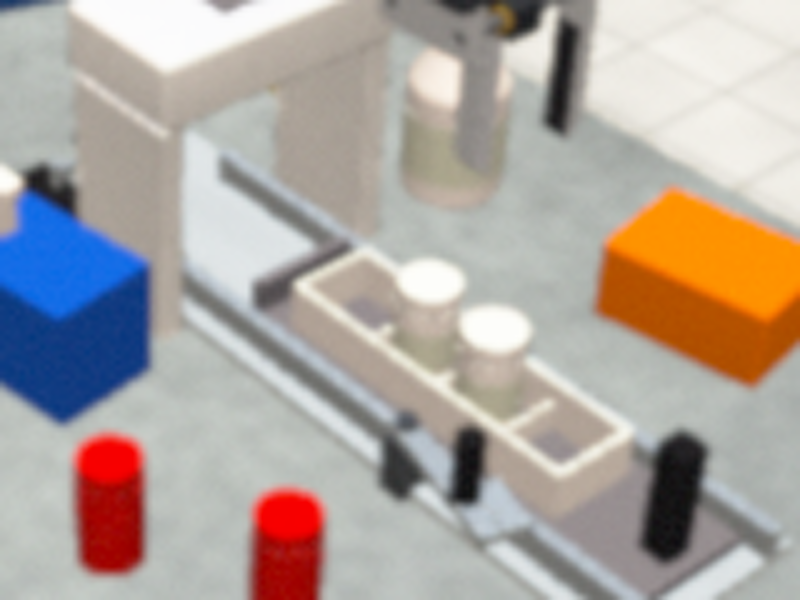

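View pics/k_t.png

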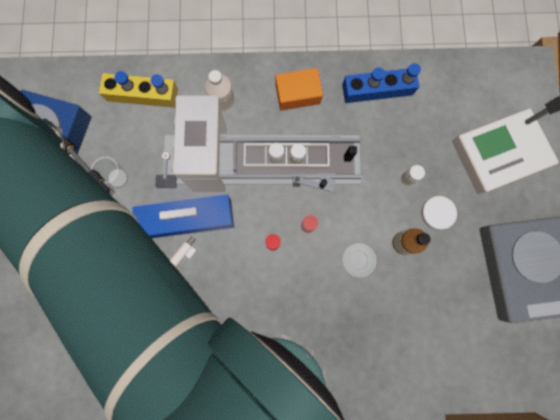

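```bash
python3 - <<'E'
from h import *
robot.move_ptp([.50,-.30,.28],tooldown(0))
ok=pick((.555,-.387)); print(ok)
if ok:
    robot.move_linear([.56,-.25,.23],.25)
    place(cell(-.084))
    im=robot.grab_frame('wrist'); cv2.imwrite('pics/l_w.png',im[:,:,::-1])
    cv2.imwrite('pics/l_s.png',cv2.resize(robot.grab_frame('side')[140:260,240:400,::-1],(800,600),interpolation=cv2.INTER_CUBIC))
    st()
E
```

```text
desc hit False
t35.91 p [ 0.5551 -0.3871  0.0443] F [ 0.1 -0.6  3.2] op 0.0389
t36.73 p [ 0.5544 -0.3866  0.2083] F [-0.5 -0.4 -1.2] op 0.0393
True
touch True
t39.39 p [ 0.6145 -0.1343  0.0596] F [ 0.6 -0.6 -0.5] op 0.0392
t39.91 p [ 0.6143 -0.1343  0.0598] F [-0.5  0.1  0.9] op 0.0583
t40.72 p [ 0.614  -0.1342  0.1987] F [-0.1  0.6 -0.2] op 0.0584
```

View pics/l_w.png

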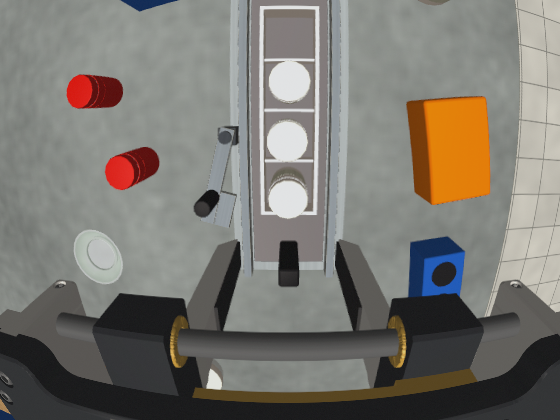

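View pics/l_s.png

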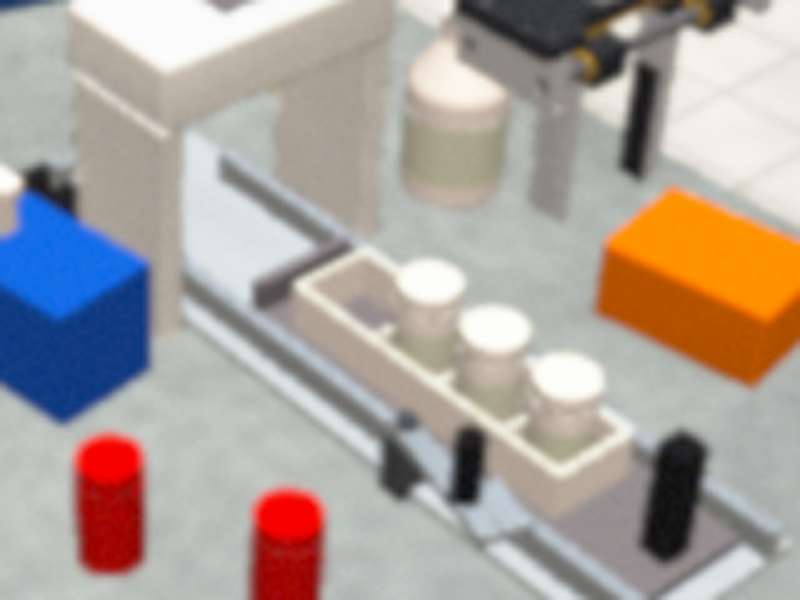

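```bash
python3 - <<'E'
from h import *
robot.move_linear([.6,-.12,.36],.3)
robot.move_ptp([.48,.17,.40],tooldown(0.1))
im=robot.grab_frame('wrist'); cv2.imwrite('pics/m_w.png',im[:,:,::-1])
cv2.imwrite('pics/m1.png',cv2.resize(im[80:280,120:340,::-1],(660,600),interpolation=cv2.INTER_CUBIC))
st(); print(robot.camera_info('wrist'))
E
```

```text
t42.67 p [0.4808 0.1685 0.3995] F [ 0.6 -0.2 -0.6] op 0.0577
{'fx': 325.19226210127806, 'fy': 325.19226210127806, 'cx': 287.62216419119403, 'cy': 205.41553053929823, 'rvec': array([-2.84653216, -0.13800571, -0.02002337]), 'tvec': array([-0.49565295,  0.02560312,  0.62852394])}
```

View pics/m_w.png

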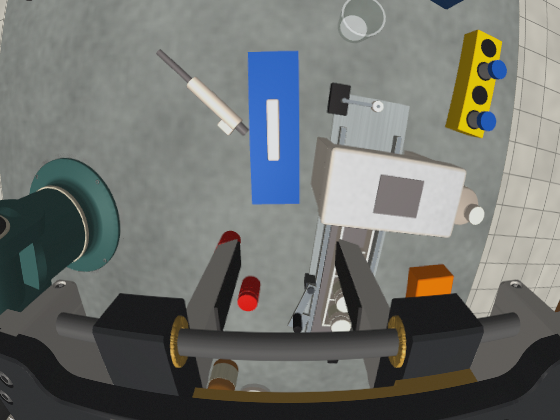

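View pics/m1.png

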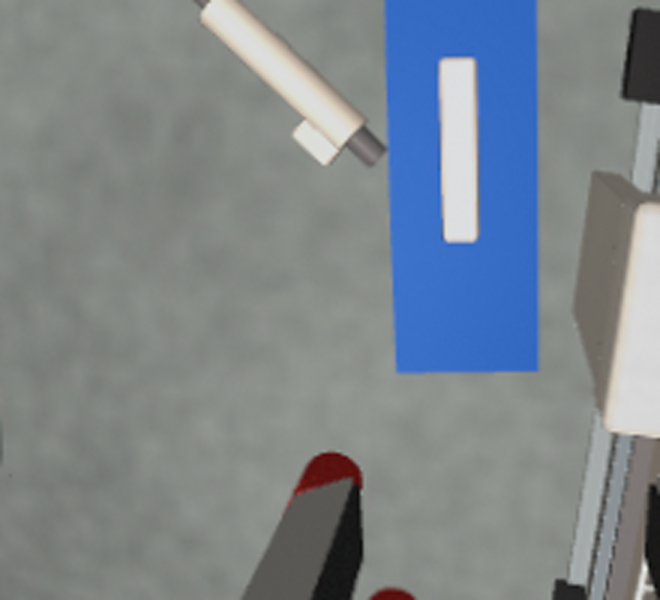

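```bash
python3 - <<'E'
from h import *
i=robot.camera_info('wrist')
im=cv2.imread('pics/m_w.png')
hsv=cv2.cvtColor(im,cv2.COLOR_BGR2HSV)
blue=cv2.inRange(hsv,(100,120,60),(125,255,255)); blue[:, :240]=0; blue[:,305:]=0; blue[:45]=0;blue[215:]=0
c=max(cv2.findContours(blue,cv2.RETR_EXTERNAL,cv2.CHAIN_APPROX_NONE)[0],key=cv2.contourArea)
hull=np.zeros(blue.shape,np.uint8); cv2.drawContours(hull,[c],-1,255,-1)
h=cv2.bitwise_and(hull,cv2.bitwise_not(blue))
hc=max(cv2.findContours(h,cv2.RETR_EXTERNAL,cv2.CHAIN_APPROX_NONE)[0],key=cv2.contourArea)
for n,cc,z in (('cover',c,.084),('handle',hc,.124)):
    pts=np.array([onz('wrist',p[0],z,i)[:2] for p in cc]).astype(np.float32)
    r=cv2.minAreaRect(pts); print(n,r); print(cv2.boxPoints(r))
lc=[onz('wrist',uv,.21,i)[:2].round(4) for uv in ((330,147),(322,222))]; print('lamp corners',lc)
E
```

```text
cover ((0.453937292098999, 0.22297415137290955), (0.07745209336280823, 0.24413225054740906), 5.806868553161621)
[[0.40305984 0.34049577]
 [0.42776006 0.09761627]
 [0.50481474 0.10545254]
 [0.48011452 0.34833205]]
handle ((0.45456114411354065, 0.22274187207221985), (0.01864153891801834, 0.08895056694746017), 5.366845607757568)
[[0.44112137 0.26615041]
 [0.4494411  0.17758976]
 [0.46800092 0.17933333]
 [0.45968118 0.26789397]]
lamp corners [array([0.5278, 0.2145]), array([0.5299, 0.1199])]
```

```bash
python3 - <<'E'
from h import *
robot.move_ptp([.6165,-.13,.30],tooldown(YAW)); robot.pause(.2)
i=robot.camera_info('wrist'); im=robot.grab_frame('wrist'); cv2.imwrite('pics/n_w.png',im[:,:,::-1]); st()
import pickle; pickle.dump(i,open('n.pkl','wb'))
cv2.imwrite('pics/n1.png',cv2.resize(im[0:260,200:400,::-1],None,fx=2.3,fy=2.3,interpolation=cv2.INTER_CUBIC))
E
```

```text
t44.22 p [ 0.6166 -0.1292  0.3005] F [0.2 0.7 0.3] op 0.0578
```

View pics/n1.png

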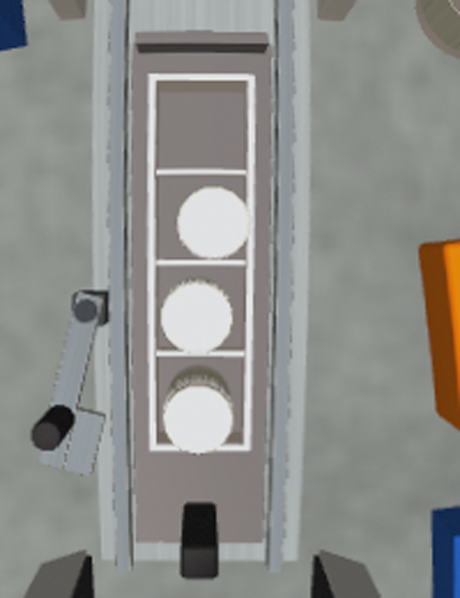

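```bash
python3 - <<'E'
from h import *
import pickle
i=pickle.load(open('n.pkl','rb'))
b=lambda u,v:(200+u/2.3,v/2.3)
P=lambda n,uv,z:print(n,np.round(onz('wrist',b(*uv),z,i)[:2],4))
for uv in [(148,74),(256,74),(251,451),(148,451)]:P('tray',uv,.05)
for uv in [(213,222),(196,317),(198,419)]:P('jar',uv,.09)
for uv in [(136,42),(268,42)]:P('nose top',uv,.04)
P('post',(199,562),.096);P('pivot',(86,309),.06);P('pegtop',(50,428),.097)
for uv in [(124,568),(274,570)]:P('rail',uv,.028)
E
python3 - <<'E'
from h import *
cv2.imwrite('pics/o_s.png',cv2.resize(robot.grab_frame('side')[140:260,240:400,::-1],(800,600),interpolation=cv2.INTER_CUBIC))
E
```

```text
tray [0.5907 0.0658]
tray [0.6539 0.0645]
tray [ 0.6477 -0.1654]
tray [ 0.5841 -0.164 ]
jar [ 0.6261 -0.0274]
jar [ 0.6159 -0.0788]
jar [ 0.6157 -0.1355]
nose top [0.5831 0.0896]
nose top [0.6625 0.0879]
post [ 0.6145 -0.2191]
pivot [ 0.5516 -0.0745]
pegtop [ 0.5336 -0.1369]
rail [ 0.5622 -0.2523]
rail [ 0.6649 -0.2561]
```

View pics/o_s.png

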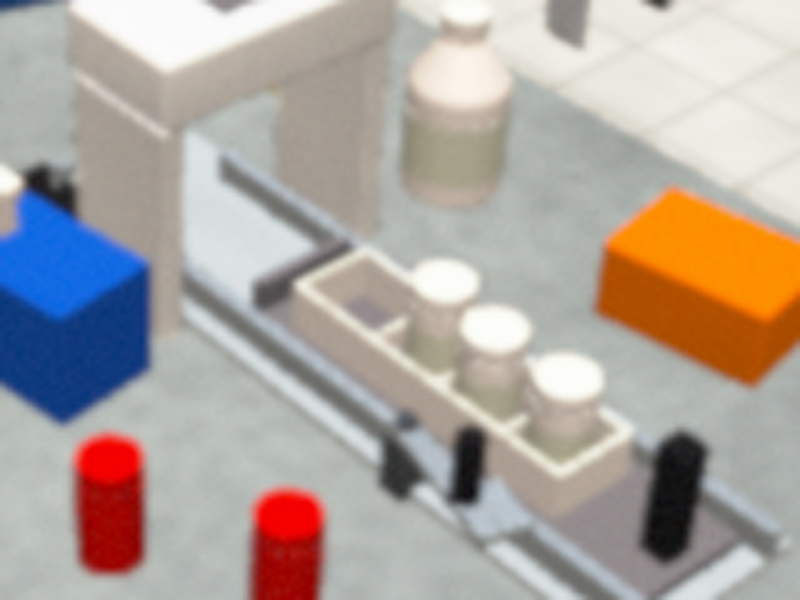

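```bash
sed -i 's/^TRAY=.*/TRAY=np.array([.619,-.050])/; s/YAW=-.022/YAW=-.026/' h.py; python3 - <<'E'
from h import *
g=(.451,.2557)
robot.move_linear([.58,-.10,.36],.3)
robot.move_ptp([g[0],g[1],.36],tooldown(.098)); robot.gripper_to(.045)
robot.move_linear([g[0],g[1],.14],.25,threshold=10)
print(robot.move_linear([g[0],g[1],.107],.06,threshold=5)); st()
cv2.imwrite('pics/p_s.png',cv2.resize(robot.grab_frame('side')[130:250,190:350,::-1],(800,600),interpolation=cv2.INTER_CUBIC))
robot.gripper_to(.01); st()
cv2.imwrite('pics/p_w.png',robot.grab_frame('wrist')[:,:,::-1])
E
```

```text
False
t48.26 p [0.451  0.2559 0.1071] F [ 0.1  0.3 -0.1] op 0.0452
t48.88 p [0.451  0.2557 0.107 ] F [-0.7 -0.6  0.3] op 0.0171
```

View pics/p_s.png

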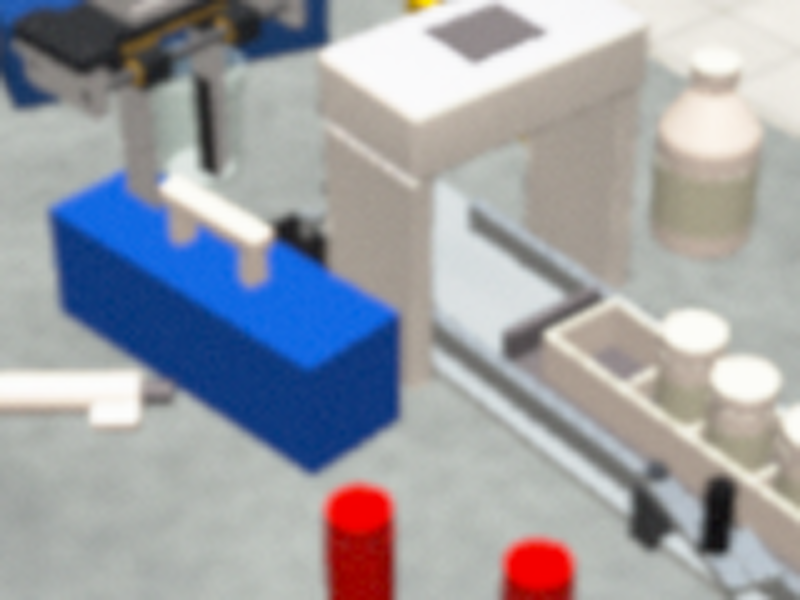

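View pics/p_w.png

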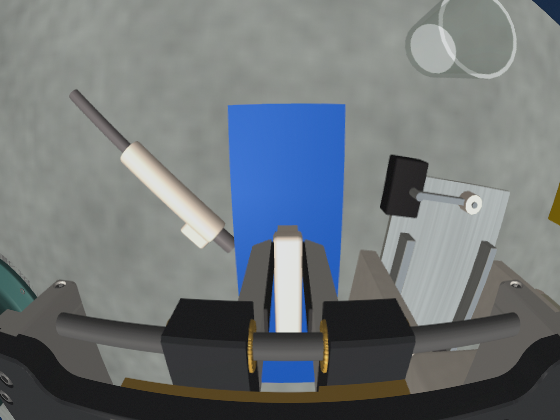

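```bash
python3 - <<'E'
from h import *
off=.033
c,s=np.cos(YAW),np.sin(YAW); T=TRAY+np.array([-s*off,c*off]); print(T)
robot.move_linear([.451,.2557,.14],.08); st()
robot.move_linear([.451,.2557,.33],.2)
robot.move_linear([.46,.06,.33],.2,frame=tooldown(.05))
robot.move_linear([T[0],T[1],.33],.2,frame=tooldown(YAW))
robot.move_linear([T[0],T[1],.235],.15); robot.pause(.3); st()
cv2.imwrite('pics/q_s.png',cv2.resize(robot.grab_frame('side')[100:280,220:420,::-1],(667,600),interpolation=cv2.INTER_CUBIC))
cv2.imwrite('pics/q_w.png',robot.grab_frame('wrist')[:,:,::-1])
E
```

```text
[ 0.6198579  -0.01701115]
t49.49 p [0.4511 0.2556 0.1402] F [-0.6 -0.3 -1.2] op 0.0169
t53.84 p [ 0.6201 -0.017   0.2355] F [ 0.1 -0.8 -1.6] op 0.0171
```

View pics/q_s.png

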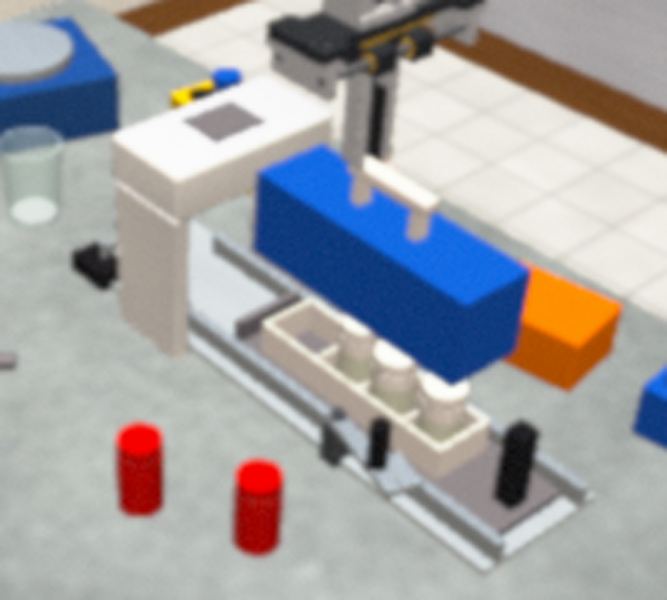

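View pics/q_w.png

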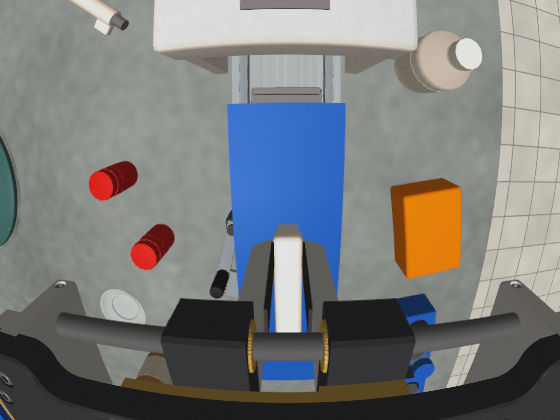

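```bash
python3 - <<'E'
from h import *
T=[.6199,-.017]
print(robot.move_linear([*T,.14],.1,threshold=5)); st()
print(robot.move_linear([*T,.1215],.03,threshold=5)); st()
cv2.imwrite('pics/r_s.png',cv2.resize(robot.grab_frame('side')[100:280,220:420,::-1],(667,600),interpolation=cv2.INTER_CUBIC))
E
```

```text
False
t55.04 p [ 0.6203 -0.0169  0.1407] F [-0.4  0.4 -0.5] op 0.0167
True
t55.60 p [ 0.6194 -0.017   0.1226] F [-0.5 -1.   3.6] op 0.0174
```

View pics/r_s.png

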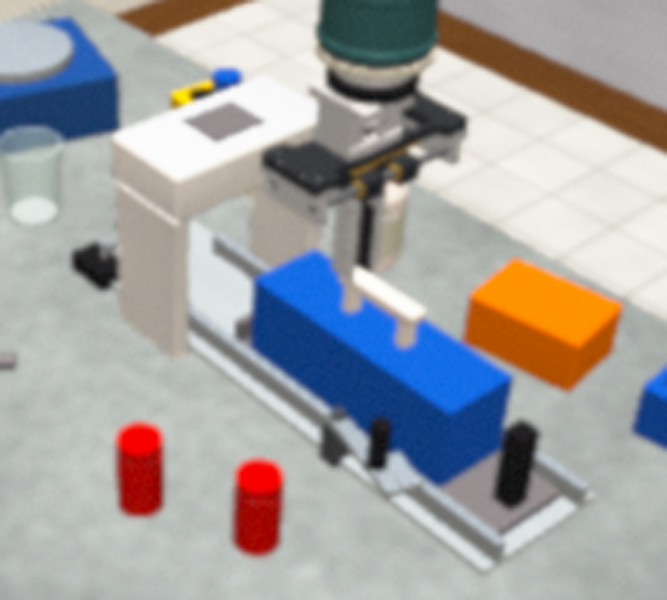

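```bash
python3 - <<'E'
from h import *
import pickle
robot.gripper_to(.05); st()
robot.move_linear([.6199,-.017,.30],.25)
robot.move_linear([.6165,-.15,.32],.25); robot.pause(.2)
i=robot.camera_info('wrist'); im=robot.grab_frame('wrist'); pickle.dump(i,open('n.pkl','wb')); st()
cv2.imwrite('pics/s1.png',cv2.resize(im[0:260,180:400,::-1],None,fx=2.3,fy=2.3,interpolation=cv2.INTER_CUBIC))
E
```

```text
t56.34 p [ 0.6193 -0.017   0.1225] F [-0.5 -0.1  1.3] op 0.0502
t58.14 p [ 0.6166 -0.149   0.3198] F [ 0.1 -0.3 -0.1] op 0.0500
```

View pics/s1.png

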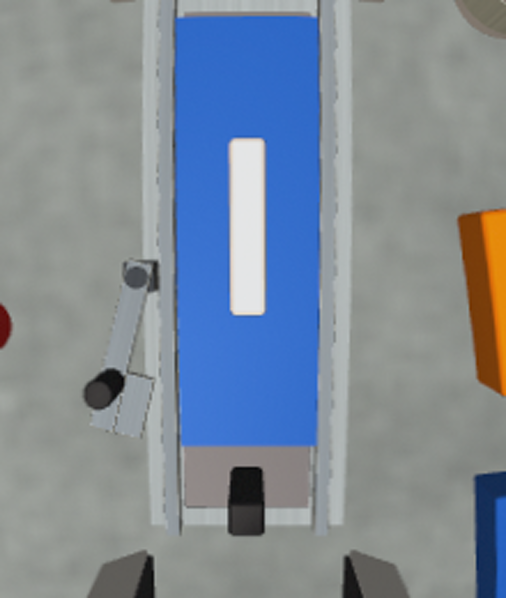

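```bash
python3 - <<'E'
from h import *
import pickle
i=pickle.load(open('n.pkl','rb'))
b=lambda u,v:(180+u/2.3,v/2.3)
P=lambda n,uv,z,i=i:print(n,np.round(onz('wrist',b(*uv),z,i)[:2],4))
for uv in [(229,138),(265,138),(265,316),(230,316)]:P('handle',uv,.140)
for uv in [(176,16),(322,14),(316,446),(180,446)]:P('covertop',uv,.100)
P('post topcentre',(246,518),.096); P('post',(230,535),.096);P('post',(264,535),.096);P('post',(230,500),.096)
P('pivot',(136,277),.06);P('pegtop',(98,393),.097)
P('plate end',(246,508),.016)
for uv in [(174,532),(321,533)]:P('rail end',uv,.028)
m={'fx': 325.19226210127806, 'fy': 325.19226210127806, 'cx': 287.62216419119403, 'cy': 205.41553053929823, 'rvec': np.array([-2.84653216, -0.13800571, -0.02002337]), 'tvec': np.array([-0.49565295,  0.02560312,  0.62852394])}
for z in (.03,.05): print('roller',onz('wrist',(378,106),z,m))
E
```

```text
handle [ 0.6117 -0.0056]
handle [ 0.6293 -0.006 ]
handle [ 0.6272 -0.0957]
handle [ 0.6098 -0.0953]
covertop [0.5833 0.074 ]
covertop [0.6637 0.0733]
covertop [ 0.6558 -0.1741]
covertop [ 0.5777 -0.1722]
post topcentre [ 0.6145 -0.2185]
post [ 0.6046 -0.2292]
post [ 0.625  -0.2297]
post [ 0.6053 -0.2069]
pivot [ 0.5513 -0.0758]
pegtop [ 0.5314 -0.1401]
plate end [ 0.6136 -0.2404]
rail end [ 0.5629 -0.2528]
rail end [ 0.6658 -0.2561]
roller [0.62990392 0.27991655 0.03      ]
roller [0.62436471 0.2789424  0.05      ]
```

```bash
python3 - <<'E'
from h import *
p=np.array([.6148,-.2190])
robot.move_linear([*p,.2],.25,frame=tooldown(-.025))
robot.move_linear([*p,.13],.2,threshold=8)
print(robot.move_linear([*p,.076],.1,threshold=6)); st()
robot.gripper_to(.012); s=st()
p0=s['ee_pos'][:2]; u=np.array([.025,1.])
q=p0+u*.06
print(robot.move_linear([*q,.076],.06,threshold=20)); st()
im=robot.grab_frame('top'); cv2.imwrite('pics/t_t.png',im[:,:,::-1])
cv2.imwrite('pics/t1.png',cv2.resize(im[90:240,120:320,::-1],(800,600),interpolation=cv2.INTER_CUBIC))
cv2.imwrite('pics/t_s.png',cv2.resize(robot.grab_frame('side')[100:280,220:420,::-1],(667,600),interpolation=cv2.INTER_CUBIC))
E
```

```text
False
t60.03 p [ 0.6152 -0.2191  0.0765] F [-1.2  0.4  0.4] op 0.0504
t60.59 p [ 0.6148 -0.2191  0.0762] F [-2.   0.4  4.2] op 0.0214
False
t61.74 p [ 0.6165 -0.1588  0.0762] F [ 0.7 -0.8  6.6] op 0.0214
```

View pics/t1.png

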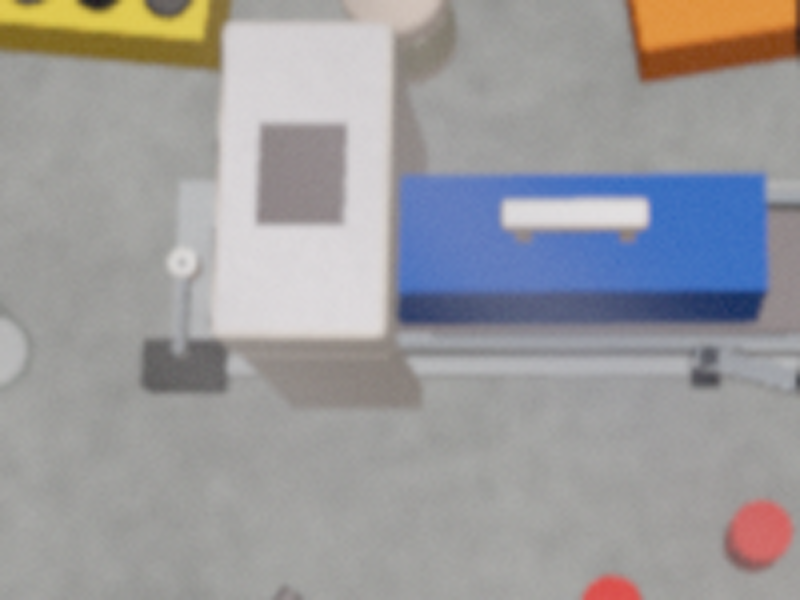

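View pics/t_s.png

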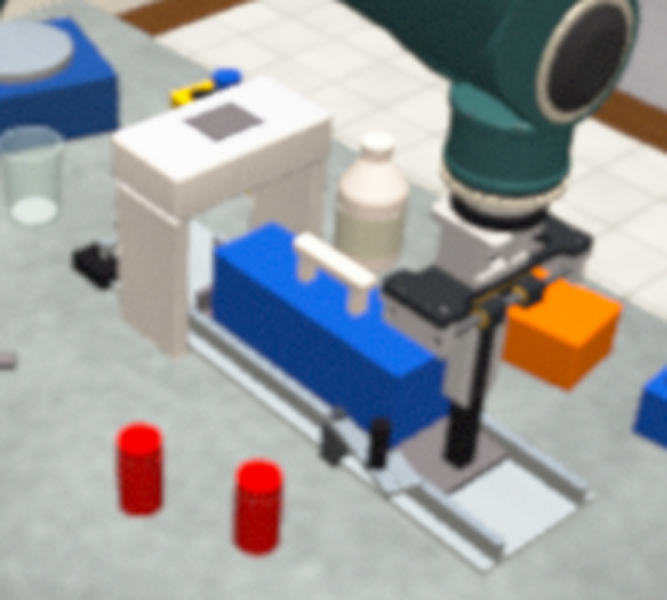

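```bash
cat >> h.py <<'E'
def roller(im,save=None):
    w=im[140:172,140:174]; hsv=cv2.cvtColor(w,cv2.COLOR_RGB2HSV)
    m=cv2.inRange(hsv,(0,0,190),(179,60,255)); M=cv2.moments(m,True)
    if save: cv2.imwrite(save,cv2.resize(im[110:210,110:230,::-1],(720,600),interpolation=cv2.INTER_CUBIC))
    return (M['m00'],140+M['m10']/max(M['m00'],1),140+M['m01']/max(M['m00'],1))
E
python3 - <<'E'
from h import *
for f in ('a','b','e','t'):
    n={'t':'t_t','a':'a_top','b':'b_top','e':'e_top'}[f]; print(roller(cv2.imread(f'pics/{n}.png')[:,:,::-1].copy()))
p0=np.array([.6148,-.2191]); u=np.array([.025,1.])
for d in (.115,.165):
    q=p0+u*d; print(robot.move_linear([*q,.0762],.06,threshold=20)); st(); robot.pause(.1); im=robot.grab_frame('top'); print(d,roller(im,'pics/u_%d.png'%(d*1000)))
cv2.imwrite('pics/u_s.png',cv2.resize(robot.grab_frame('side')[100:280,220:420,::-1],(667,600),interpolation=cv2.INTER_CUBIC))
E
```

```text
(8.0, 166.125, 154.25)
(59.0, 167.79661016949152, 155.83050847457628)
(8.0, 165.75, 154.0)
(90.0, 168.3111111111111, 154.46666666666667)
False
t62.91 p [ 0.6177 -0.1038  0.0762] F [-0.2 -0.5  5.1] op 0.0215
0.115 (97.0, 168.27835051546393, 153.84536082474227)
False
t64.04 p [ 0.6189 -0.054   0.0762] F [-0.2 -0.7  4.5] op 0.0216
0.165 (101.0, 167.44554455445544, 151.92079207920793)
```

View pics/u_165.png

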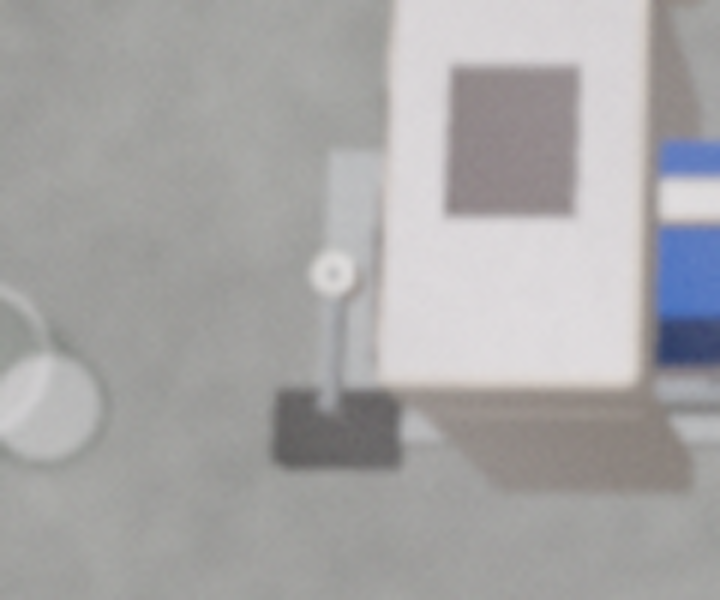

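View pics/u_s.png

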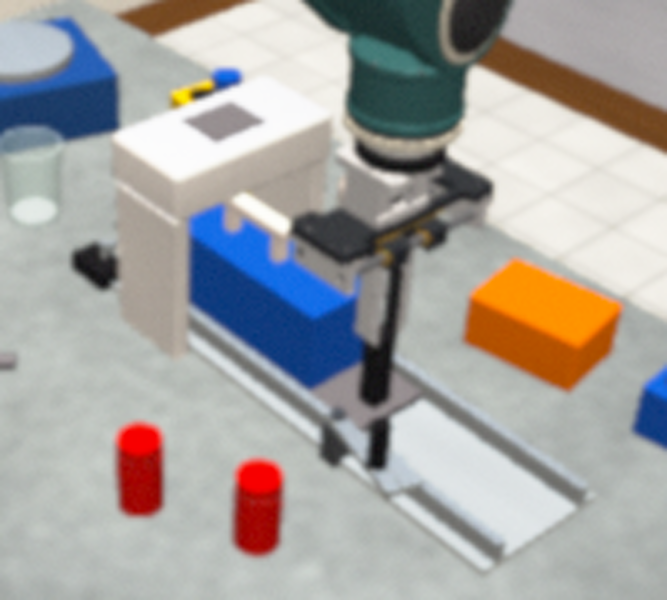

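```bash
cat >> h.py <<'E'
def rtrack(im):
    ref=cv2.imread('pics/t_t.png')
    up=lambda a:cv2.resize(cv2.cvtColor(a,cv2.COLOR_BGR2GRAY),None,fx=8,fy=8,interpolation=cv2.INTER_CUBIC)
    t=up(ref[150:161,160:171]); r=cv2.matchTemplate(up(np.ascontiguousarray(im[142:168,148:174,::-1])),t,cv2.TM_CCOEFF_NORMED)
    _,v,_,l=cv2.minMaxLoc(r); return v,148+l[0]/8-160,142+l[1]/8-150
E
python3 - <<'E'
from h import *
print(rtrack(cv2.imread('pics/a_top.png')[:,:,::-1]))
p0=np.array([.6148,-.2191]); u=np.array([.025,1.])
print('px per 10mm y', np.diff(proj('top',[[.626,.28,.035],[.626,.29,.035]]),axis=0))
for d in (.165,.169,.173,.177,.180):
    q=p0+u*d; h=robot.move_linear([*q,.0762],.03,threshold=20); s=st(); robot.pause(.1); im=robot.grab_frame('top'); print(d,h,rtrack(im))
cv2.imwrite('pics/v.png',cv2.resize(im[110:210,110:230,::-1],(720,600),interpolation=cv2.INTER_CUBIC))
E
```

```text
(0.9978362321853638, 0.0, 0.0)
px per 10mm y [[-3.66542759  0.07686882]]
t64.49 p [ 0.6189 -0.054   0.0762] F [-0.1  0.6  4.1] op 0.0211
0.165 False (0.997776210308075, 0.0, 0.0)
t64.92 p [ 0.619  -0.0505  0.0762] F [-0.4 -3.6  3.6] op 0.0212
0.169 False (0.9842341542243958, -0.125, 0.0)
t65.36 p [ 0.6191 -0.0461  0.0762] F [-0.4 -3.8  3.5] op 0.0212
0.173 False (0.9022144675254822, -0.375, 0.125)
t65.79 p [ 0.6192 -0.0421  0.0762] F [ 0.5 -3.1  3.5] op 0.0211
0.177 False (0.8931273818016052, -1.5, 0.25)
t66.19 p [ 0.6193 -0.0392  0.0762] F [ 0.1 -4.4  4.7] op 0.0213
0.18 False (0.8937654495239258, -2.625, 0.5)
```

View pics/v.png

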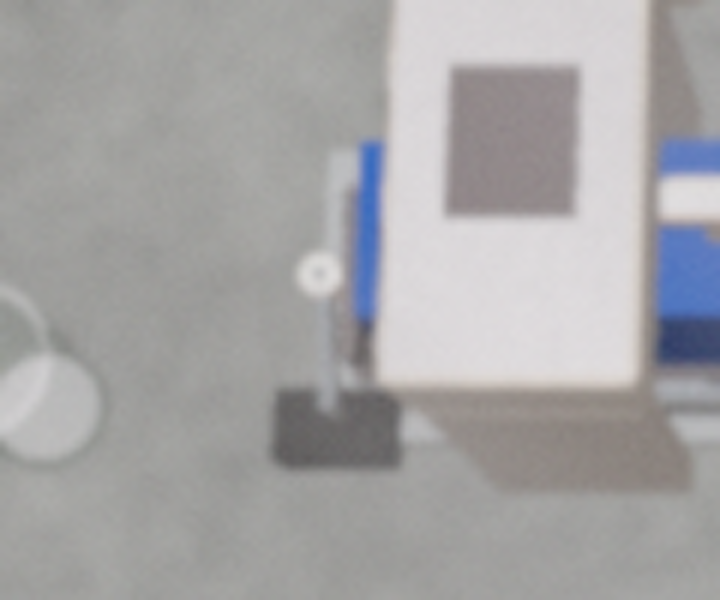

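```bash
python3 - <<'E'
from h import *
p0=np.array([.6148,-.2191]); u=np.array([.025,1.])
for d in (.183,.1858):
    q=p0+u*d; h=robot.move_linear([*q,.0762],.02,threshold=20); s=st(); robot.pause(.2); im=robot.grab_frame('top'); print(d,h,rtrack(im))
robot.gripper_to(.04); s=st(); robot.pause(.2); im=robot.grab_frame('top'); print('released',rtrack(im))
p=s['ee_pos']; robot.move_linear([p[0],p[1],.2],.2); robot.pause(.2)
im=robot.grab_frame('top'); print('up',rtrack(im))
cv2.imwrite('pics/w.png',cv2.resize(im[110:210,110:230,::-1],(720,600),interpolation=cv2.INTER_CUBIC)); st()
E
```

```text
t66.64 p [ 0.6194 -0.0362  0.0762] F [ 0.3 -5.1  4.1] op 0.0213
0.183 False (0.8800164461135864, -3.625, 0.5)
t67.18 p [ 0.6195 -0.0335  0.0762] F [-0.5 -5.8  2.6] op 0.0215
0.1858 False (0.8733484148979187, -4.75, 0.875)
t67.94 p [ 0.6194 -0.0331  0.0761] F [ 1.2  0.5 -0.2] op 0.0398
released (0.868256151676178, -4.75, 0.875)
up (0.8758112788200378, -4.75, 0.875)
t69.21 p [ 0.619  -0.0331  0.199 ] F [-0.8 -1.2 -0. ] op 0.0401
```

View pics/w.png

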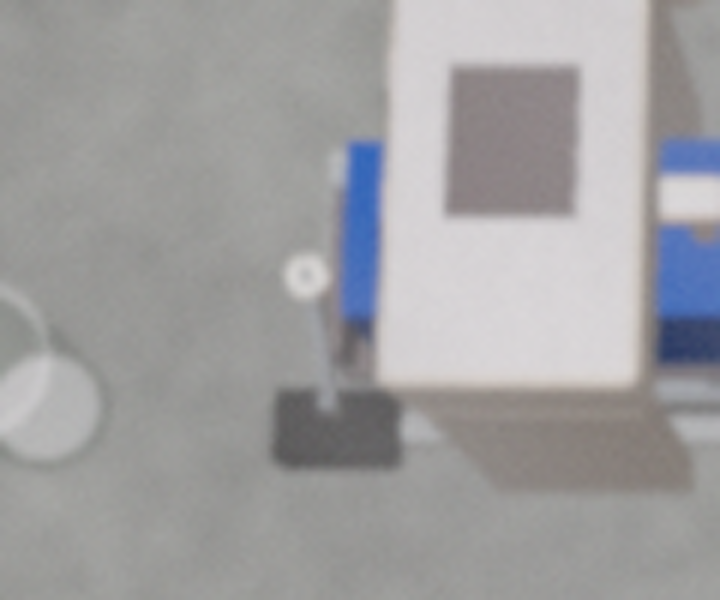

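```bash
python3 - <<'E'
from h import *
p=np.array([.5316,-.1401])
robot.move_linear([*p,.2],.25,frame=tooldown(0))
robot.move_linear([*p,.11],.2,threshold=8)
print(robot.move_linear([*p,.078],.08,threshold=6)); st()
robot.gripper_to(.008); s=st()
cv2.imwrite('pics/x_w.png',robot.grab_frame('wrist')[:,:,::-1])
E
```

```text
False
t71.06 p [ 0.5316 -0.14    0.0779] F [ 0.4  0.3 -0. ] op 0.0402
t71.58 p [ 0.5316 -0.1402  0.0782] F [-2.3 -1.2  3.8] op 0.0165
```

View pics/x_w.png

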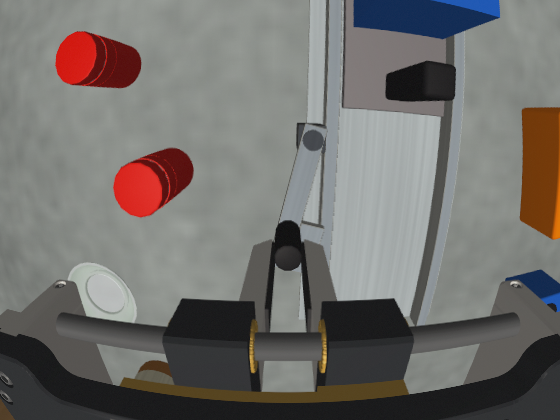

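```bash
python3 - <<'E'
from h import *
c=np.array([.551,-.0755]); p=np.array([.5316,-.1401]); r=.0675
a0=np.arctan2(*(p-c)[::-1]); print(a0)
a1=-.025
n=12
for k in range(1,n+1):
    a=a0+(a1-a0)*k/n
    q=c+r*np.array([np.cos(a),np.sin(a)])
    h=robot.move_linear([*q,.078],.06,threshold=15)
    if k%3==0 or h: print(k,a,h); st()
    if h: break
im=robot.grab_frame('top'); print(rtrack(im))
cv2.imwrite('pics/y_w.png',robot.grab_frame('wrist')[:,:,::-1])
cv2.imwrite('pics/y_s.png',cv2.resize(robot.grab_frame('side')[100:280,220:420,::-1],(667,600),interpolation=cv2.INTER_CUBIC))
E
```

```text
-1.8625371314894967
3 -1.4031528486171225 False
t72.61 p [ 0.563  -0.1427  0.0782] F [ 2.  -4.5  2.8] op 0.0160
6 -0.9437685657447483 False
t73.58 p [ 0.5907 -0.1295  0.0782] F [-2.  -0.7  8. ] op 0.0161
9 -0.4843842828723741 False
t74.56 p [ 0.6107 -0.1061  0.0783] F [-3.   0.2  9.9] op 0.0162
12 -0.02499999999999991 True
t75.46 p [ 0.6167 -0.0776  0.0782] F [-4.3  4.2  9.4] op 0.0162
(0.8696544766426086, -4.75, 0.875)
```

View pics/y_w.png

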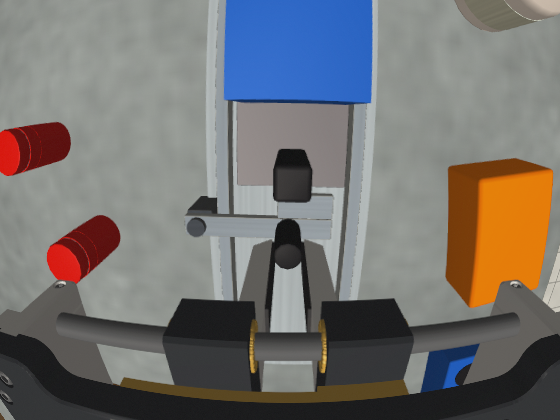

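View pics/y_s.png

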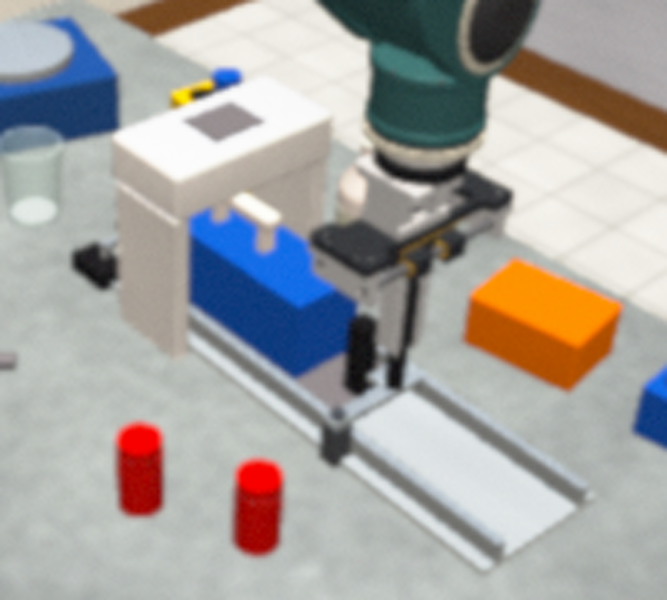

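```bash
python3 - <<'E'
from h import *
import pickle
robot.gripper_to(.034); s=st(); p=s['ee_pos']
robot.move_linear([p[0],p[1],.30],.25); robot.pause(.3)
i=robot.camera_info('wrist'); im=robot.grab_frame('wrist'); st()
cv2.imwrite('pics/z1.png',cv2.resize(im[0:260,160:420,::-1],None,fx=2.3,fy=2.3,interpolation=cv2.INTER_CUBIC))
pickle.dump(i,open('z.pkl','wb'))
im=robot.grab_frame('top'); print(rtrack(im)); cv2.imwrite('pics/z_t.png',im[:,:,::-1])
E
```

```text
t76.11 p [ 0.617  -0.0787  0.0779] F [ 0.4  0.8 -0. ] op 0.0340
t77.50 p [ 0.6169 -0.0787  0.2996] F [-0.   0.   0.2] op 0.0342
(0.8712853193283081, -4.75, 0.875)
```

View pics/z1.png

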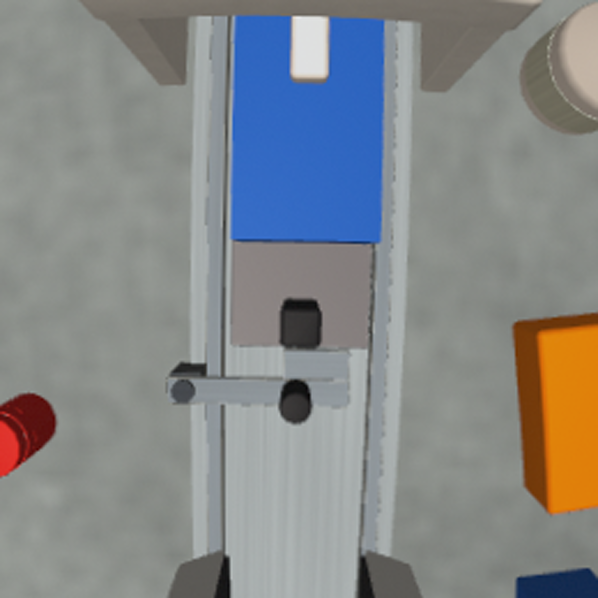

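```bash
python3 - <<'E'
from h import *
import pickle
i=pickle.load(open('z.pkl','rb'))
b=lambda u,v:onz('wrist',(160+u/2.3,v/2.3),Z,i)[:2]
Z=.06; pv=b(183,391); Z=.052; e1,e2=b(210,378),b(348,378); Z=.097; pg=b(294,405)
print(pv,pg,'angle',np.arctan2(*(pg-pv)[::-1])+.025+1.9,'bar edge',np.arctan2(*(e2-e1)[::-1])+.025+1.9)
Z=.016; r1,r2=b(232,242),b(231,345); print('rail/plate dir',r1,r2)
Z=.1; print('cover rear',b(232,241),b(381,242)); Z=.016;print('plate end',b(300,347)); Z=.096;print('post',b(300,327))
E
```

```text
[ 0.55129354 -0.0747992 ] [ 0.61731326 -0.07605585] angle 1.9059678357390157 bar edge 1.9218775861624218
rail/plate dir [0.57815117 0.01321248] [ 0.57664367 -0.0530892 ]
cover rear [0.5852542  0.01245729] [0.66280482 0.01204455]
plate end [ 0.62098016 -0.05464938]
post [ 0.6205807  -0.03373436]
```

```bash
python3 - <<'E'
from h import *
print(robot.sign_off())
E
```

```text
the job is handed in; nothing more can be done
None
```

The job is handed in at about 78 s of the 184 s allowed. `sign_off` gave no verdict, so these are my own checks.

**What I did:** I found three white jars and stood them in the tray cells at y = +28, −28 and −84 mm. I then put the blue cover on and slid the carriage by its post until it pressed the switch. Last, I swung the locking bar closed, and left the gripper clear of everything.

**Last checks:**
- **Switch:** the top view shows about 13 mm of roller travel (about 0.22 rad), inside the 9–20 mm window. It did not change after I released the post or closed the bar.
- **Locking bar:** it measures about 1.9 rad, at its stop.
- **Cover:** before the slide its handle was within 1 mm of the tray centre. After the slide, the gap from cover to post is still right to within 2 mm.
- **Jars:** all three stood upright in their cells when last seen, before the cover went on.

**What failed or disagreed:**
- **First grasp:** it slipped off the cap because I gripped too high. The fingertips seem to reach less far past the grasp point than stated, so I regripped at 44 mm.
- **Jar shift:** the first jar moved about 6 mm inside its cell while the robot was elsewhere. It stayed upright and within tolerance, so I left it.
- **Cameras:** the top and wrist cameras disagreed by about 5 mm in x. I used the wrist values, which matched where the gripper placed things.
- **Bar closing:** the last step of the swing stopped on its force limit, which fits the bar meeting its stop.

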